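Change the empty solder reel for the one at the back of the bar

ROBOT

A 6-joint arm with a two-finger parallel gripper is mounted at the origin on a cart in front of the work surface, level with it; the furniture and walls round the work are solid. World frame = base frame: x ahead of the robot, y to its left, z up, the work surface at z = 0. Lengths are in mm, angles in rad, forces in N, time in s.
With the tool pointing down it reaches from about 400 to 925 mm from the base axis. Payload 12.5 kg.
Tool frame: the origin (TCP) lies at the very end of the fingers, on their centre line; the grasp point (between the pads) lies 19 mm behind it; z points along the fingers, y is the direction in which the jaws open and shut (so a half turn about z gives the same grasp; the last joint's range is limited). The gripper opens to 95 mm and grips with 3 to 60 N. Pads are 20 mm wide; open, the fingers measure 119 mm over their backs; the gripper's body (75 mm by 180 mm) begins 59 mm behind the grasp point.
Start: joints at [0.994, 0.491, 1.559, -0, 1.092, -0.106], TCP at [283.487, 557.03, 214.661] pointing down, gripper open.
Joint ranges: [-3.1, 3.1], [-0.84, 2.19], [0.05, 2.79], [-1.13, 4.28], [0.06, 2.93], [-2.69, 2.69]. Speed limits (rad/s): [2.22, 2.22, 2.79, 3.14, 3.14, 3.14].

INTERFACE

Orientations are given as [roll, pitch, yaw] about the fixed x, y, z axes, in that order (R = Rz(yaw) Ry(pitch) Rx(roll)).
In Python, from cell import env gives the robot as it stands. The module is installed in compiled form; this text tells all that it offers.
- The arm moves only by the tool arm_command, never from a script. Its argument "deltas" is a list that holds one entry, the list of rows, each a list of 5 numbers: the closure, from 0 (fully open) to 1 (shut), then the shift along the world's x, y, z as a fraction of full scale, then the turn about the world's z as a fraction of full scale. In form: [[[grip, dx, dy, dz, twist], ...]]. A call has 1 to 12 rows; each row shifts and turns the pose as measured when the row begins; what a row does not reach is not made up. Full scale, the value 1, is 100 mm for a shift and pi/4 rad for a turn. A row lasts 1/12 s, in which the tool goes at most 41.7 mm and 7.16 degrees, less where a joint would pass 70% of its speed; a pose out of reach is approached as far as the arm can. A call with a number of a shift or a turn outside -1 to 1 is refused whole. A call with a gripper value outside its range is refused whole. The fingers move at their own pace and stop on an object; the grip force is fixed at half the most. Time passes only in rows, so rows that do not move let the fingers close. It gives the time, the measured TCP pose, the force and the opening at its end, in the units of the state.
- env.state(): the state, without advancing time (a new reading comes with each control period).
- env.read_camera(name): name is "scene" or "top" or "wrist"; returns a dict with "frame" (420x560x3 uint8, red, green, blue), "fx", "fy", "cx", "cy" (pixels), "k1" (the pictures are not rectified: a ray, as slopes to the right and down, at radius r is drawn at 1 + k1 r^2 times it, then the intrinsics apply), "R" (3x3) and "t" (3): a world point X has camera coordinates R X + t; the wrist camera has in their place "tool_from_camera" (4x4, takes a point from camera to tool coordinates, whose origin is the TCP and whose axes are the flange's). Camera axes: x right, y down, z forward; pixel columns grow to the right and rows downward; lengths in mm; the calibration is good to about 2 mm. A picture is of the moment at which its call begins: read the wrist's pose just before it. There is no depth.
- env.job_done(): hands the job in, once; it reports no verdict.
The state is a dict: "t": time; "joints": joint angles; "qvel": joint speeds; "tau": joint torques, N m; "eef_pos": TCP position; "tcp_rot": TCP orientation; "ft_force": force on the tool from outside, world axes, zero at the start; "moment": the same for the moment, N m; "opening": opening from 0.0 (shut) to 1.0 (fully open).
Only numpy, scipy, OpenCV 4.12 (cv2) and the standard library are available. Lean on these libraries where they do the work, as an engineer would, in place of code of your own. Each camera call takes 0.05 s, during which the arm holds its last target.

TASK

The reel in the roller dispenser is empty: put it in the blue bin and load the orange reel in its place. The orange reel hangs at the back of the bar, so first stand the blue and the white reel in the black cradle, and once the orange one lies on the rollers hang them back on the bar, each where it hung before, leaving the orange one's place free. Leave the flux bottle and the green tin where they are.

Things in the scene. Friction and masses are not known exactly. Their poses are not given: they have to be found in the camera images.
- reel_orange_centre (a point): orange solder reel (orange plastic flanges, grey winding): 60 mm across, 32 mm wide, about 0.22 kg, open bore 30 mm. Point: its centre; x: its axis (ends alike), always level. Grip across the 60 mm diameter, one finger each side of the bar, at centre height. The one to load; at the start rearmost on the bar, next to the post.
- reel_blue_centre (a point): blue solder reel (blue plastic flanges, grey winding): 60 mm across, 32 mm wide, about 0.22 kg, open bore 30 mm. Point: its centre; x: its axis (ends alike), always level. Grip across the 60 mm diameter, one finger each side of the bar, at centre height. In the way; at the start in the middle or at the free end of the bar.
- reel_white_centre (a point): white solder reel (white plastic flanges, grey winding): 60 mm across, 32 mm wide, about 0.22 kg, open bore 30 mm. Point: its centre; x: its axis (ends alike), always level. Grip across the 60 mm diameter, one finger each side of the bar, at centre height. In the way; at the start in the place on the bar that the blue one does not have.
- reel_empty_centre (a point): Empty black reel with a bare hub, no winding, same size (60 mm across, 32 mm wide, bore 30 mm), 0.05 kg. Point: its centre; x: its axis, level. At the start it lies on the dispenser's rollers, its centre at dispenser_seat. Grip across the 60 mm diameter.
- holder_bar (a point): Reel holder, fixed: grey base, post and a level steel bar 12 mm thick, 140 mm up. Point: on the bar's centre line; x: along the bar TOWARDS THE POST. Post's face at x = +60 mm, free end (black cap, 16 mm thick) at x = -76 mm; reels pass only there and are clear of it with their centre beyond x = -100. They hang at x = +38, 0, -38, centres 9 mm below the line; lifted 9 mm, the bar is in mid-bore.
- cradle_mid (a point): Black parking cradle, fixed: base 122 x 70 mm, two aluminium rails, three plates 34 mm high making two bays 50 mm long side by side. Point: midway between the bays at the height at which reel centres rest, 43 mm; x: along the rails. Reels stand in the bays with centres at x = +27 and x = -27 mm, y = 0, their axis along x; they go in from above.
- dispenser_seat (a point): Roller dispenser, fixed: dark base 78 x 130 mm, two black rollers that turn, between two yellow cheeks 48 mm high and 49 mm apart; low steel outlet eye, 28 mm high, 72 mm from the point along -y. Point: where the centre of a reel lying on the rollers comes to rest, 53 mm above the bench; x: the line of the reel's axis, along the rollers. Reels go in from above.
- bin_inside (a point): Blue open bin, fixed, for empty reels: 140 mm (x) by 112 mm (y), walls 2 to 3 mm thick and 70 mm high, the one at -x 45 mm. Point: in its middle, 35 mm above the bench (30 mm above the bin's floor), where the centre of a reel standing in it would be. Between it and the rest of the work stands a fixed toggle clamp 225 mm high: carry things over it.
- flux_bottle: Bystander: white squeeze bottle with red spout, 51 mm across, 140 mm high, standing behind the toggle clamp (a fixed, 225 mm high fixture); origin under its centre. Leave it where it is.
- flux_tin: Bystander: round green tin, 50 mm across, 18 mm high, near the bench edge in front of the reel holder; origin under its centre. Leave it where it is.
Things that resemble listed ones, but are neither listed nor needed, are in the scene too. Leave any brown look-alike of the part that bears reel_white_centre alone.

How it is judged (in metres and radians):
On the way, in this order (a step that is already met when the one before it is completed fails the run):
1. the blue and the white reel both stand released in the cradle's bays (x of reel_blue_centre in the frame of cradle_mid between -0.045 and 0.045 m and y of reel_blue_centre in the frame of cradle_mid between -0.01 and 0.01 m and z of reel_blue_centre in the frame of cradle_mid between -0.012 and 0.012 m and contact force between the fingers and reel_blue below 0.2 N and x of reel_white_centre in the frame of cradle_mid between -0.045 and 0.045 m and y of reel_white_centre in the frame of cradle_mid between -0.01 and 0.01 m and z of reel_white_centre in the frame of cradle_mid between -0.012 and 0.012 m and contact force between the fingers and reel_white below 0.2 N), for 0.2 s.
2. the orange reel lies released on the dispenser's rollers (distance between reel_orange_centre and dispenser_seat below 0.014 m and angle between the x axis of reel_orange_centre and the x axis of dispenser_seat, either way round below 0.3 rad and contact force between the fingers and reel_orange below 0.2 N), for 0.2 s.
At the end, for the whole second after the job is handed in: Orange reel on the dispenser's rollers (centre within 14 mm of the seat, axis within 0.3 rad); empty reel in the blue bin; blue and white reels hang on the bar, each centre within 16 mm of where it was at the start; all four released and at rest (all of step 2 and distance of each of reel_blue_centre, reel_white_centre from where it was at the start of the episode below 0.016 m and contact force between the fingers and reel_blue below 0.2 N and contact force between the fingers and reel_white below 0.2 N and contact force between the fingers and reel_empty below 0.2 N and x of reel_empty_centre in the frame of bin_inside between -0.06 and 0.06 m and y of reel_empty_centre in the frame of bin_inside between -0.05 and 0.05 m and z of reel_empty_centre in the frame of bin_inside between -0.03 and 0.02 m and linear speed of each of reel_orange, reel_blue, reel_white, reel_empty below 0.01 m/s and angular speed of each of reel_orange, reel_blue, reel_white, reel_empty below 0.3 rad/s); the robot touches nothing.
It fails at once if the flux bottle is moved by more than 25 mm (distance of flux_bottle from where it was at the start of the episode above 0.025 m).
It fails at once if the flux tin is moved by more than 25 mm (distance of flux_tin from where it was at the start of the episode above 0.025 m).
It also fails if it takes over 131 s, if anything falls off the work surface, if the arm or the gripper's body presses on something with over 40 N, if the wrist force passes 120 N, or if a joint passes its speed limit or range.

## Working session

There is one attempt and no reset: what is moved stays moved. The work goes in short steps, Python scripts to look and compute and a tool call to move; the robot and the scene stay as the last step left them, time stands still between calls to the robot, and variables do not carry over. Pictures are saved under pics/ and viewed, and the job is handed in when it is done.

Besides the shell and the picture viewer there is one more tool, called after "Call:" by a JSON object that holds its "name" and its "arguments", one argument or row to a line. arm_command: Moves the arm, as the interface text tells. Its arguments: {"type":"object","properties":{"deltas":{"type":"array","items":{"type":"array","items":{"type":"array","items":{"type":"number","minimum":-1,"maximum":1}}}}},"required":["deltas"]}

```bash
mkdir -p pics; cat > h.py <<'E'
import numpy as np, cv2, json
from cell import env
def snap(n,f):
    s=env.state(); c=env.read_camera(n)
    cv2.imwrite('pics/'+f+'.png',c['frame'][:,:,::-1])
    d={k:(np.array(v) if not np.isscalar(v) else v) for k,v in c.items()}
    d['state']=s
    np.save('pics/'+f+'.npy',d,allow_pickle=True)
    return d
def ld(f): return np.load('pics/'+f+'.npy',allow_pickle=True).item()
def ray(c,u,v):
    x=(u-c['cx'])/c['fx'];y=(v-c['cy'])/c['fy']
    rd=np.hypot(x,y); r=rd
    for _ in range(30): r=rd/(1+c['k1']*r*r)
    k=r/rd if rd>0 else 1
    d=np.array([x*k,y*k,1.])
    if 'R' in c:
        R=c['R'];o=-R.T@c['t'];return o,R.T@d
    from scipy.spatial.transform import Rotation as Ro
    T=c['tool_from_camera'];s=c['state']
    Rw=Ro.from_euler('xyz',s['tcp_rot']).as_matrix()
    return Rw@T[:3,3]+np.array(s['eef_pos']),Rw@T[:3,:3]@d
def pl(c,u,v,z):
    o,d=ray(c,u,v);return (o+d*(z-o[2])/d[2]).round(1)
def proj(c,X):
    if 'R' in c: p=c['R']@np.array(X)+c['t']
    else:
        from scipy.spatial.transform import Rotation as Ro
        T=c['tool_from_camera'];s=c['state']
        Rw=Ro.from_euler('xyz',s['tcp_rot']).as_matrix()
        q=Rw.T@(np.array(X)-np.array(s['eef_pos'])); p=T[:3,:3].T@(q-T[:3,3])
    a=p[:2]/p[2];a=a*(1+c['k1']*(a@a));return np.array([c['fx']*a[0]+c['cx'],c['fy']*a[1]+c['cy']]).round(1)
def tri(c1,p1,c2,p2):
    o1,d1=ray(c1,*p1);o2,d2=ray(c2,*p2)
    A=np.stack([d1,-d2],1);s=np.linalg.lstsq(A,o2-o1,rcond=None)[0]
    a=o1+d1*s[0];b=o2+d2*s[1];return ((a+b)/2).round(1),np.linalg.norm(a-b).round(1)
E
python3 - <<'E'
from h import *
for n in('scene','top','wrist'):
    c=snap(n,n+'0'); print(n,c['fx'],c['cx'],c['cy'],c['k1'],c.get('tool_from_camera'))
    if 'R' in c: print(-c['R'].T@c['t'],c['R'][2])
print(env.state())
E
```

```text
scene 502.7916478007134 271.45070810509054 202.25448692595904 0.04840916049842799 None
[-255.41234679 -607.04750212  796.55536639] [ 0.68329549  0.3991756  -0.61136415]
top 429.93542297827196 285.0487934325563 210.9553840081892 -0.07357715704704135 None
[ 422.76962052 -158.92092741  979.98788364] [ 0.09959075  0.01873761 -0.99485204]
wrist 307.4625156147412 284.08565324009317 209.2107257758856 -0.04919001646423339 [[ 2.42030199e-04 -9.71992110e-01 -2.35013359e-01  6.55862728e+01]
 [ 9.99999755e-01  3.89675762e-04 -5.81803639e-04 -1.22957367e+00]
 [ 6.57087556e-04 -2.35013160e-01  9.71991966e-01 -1.70926398e+02]
 [ 0.00000000e+00  0.00000000e+00  0.00000000e+00  1.00000000e+00]]
{'t': 0.15, 'joints': array([ 9.94421400e-01,  4.91418143e-01,  1.55928550e+00,  6.93817462e-06,
        1.09169436e+00, -1.05625860e-01]), 'qvel': array([ 0.00111401, -0.00212623, -0.00262632,  0.000182  ,  0.000377  ,
        0.00049828]), 'tau': array([ 2.76137129e-03, -6.12886691e+01, -2.58285123e+01,  6.93513360e-02,
        4.72543132e-02, -1.14722579e-04]), 'eef_pos': array([283.37441269, 556.88405744, 214.20607221]), 'tcp_rot': array([-3.14079244e+00, -9.10279997e-05,  2.67084035e+00]), 'ft_force': array([-0.0198021 ,  0.33695892, -1.02798025]), 'moment': array([-0.00329062,  0.02913857, -0.00301028]), 'opening': 1.0039702560292487}
```

View pics/scene0.png

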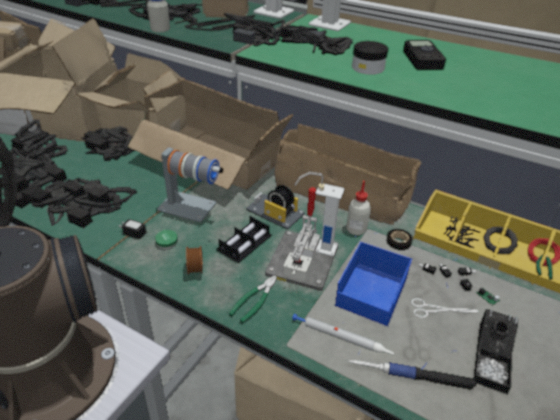

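View pics/top0.png

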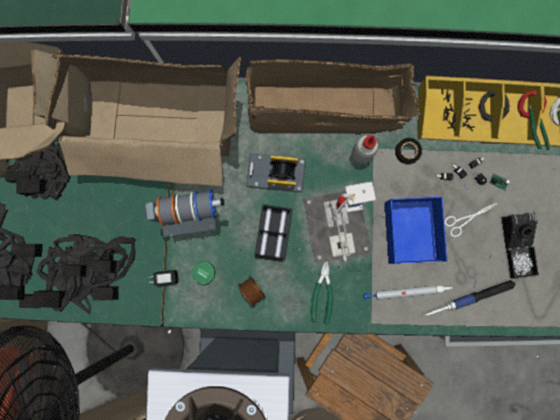

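View pics/wrist0.png

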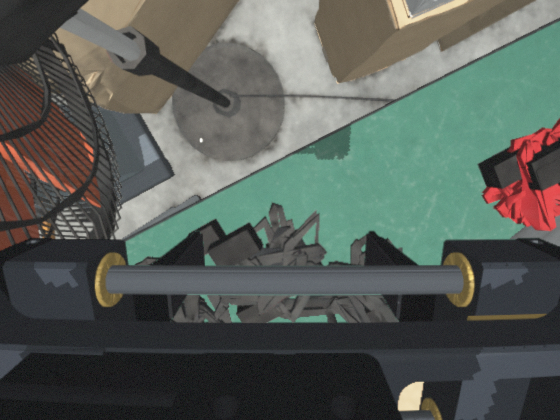

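```bash
python3 - <<'E'
from h import *
a=cv2.imread('pics/top0.png');b=cv2.imread('pics/scene0.png')
cv2.imwrite('pics/t_a.png',cv2.resize(a[140:260,130:320],None,fx=4.2,fy=4.2,interpolation=cv2.INTER_CUBIC))
cv2.imwrite('pics/s_a.png',cv2.resize(b[130:280,120:320],None,fx=4,fy=4,interpolation=cv2.INTER_CUBIC))
E
```

```text
(no output)
```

View pics/t_a.png

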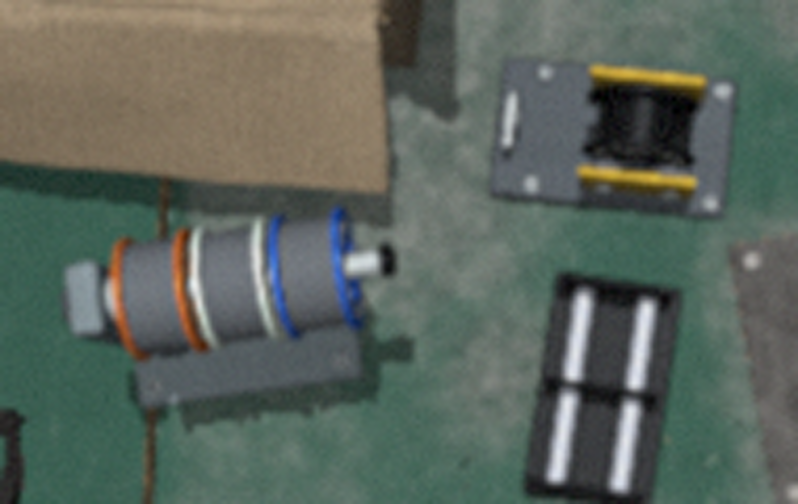

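View pics/s_a.png

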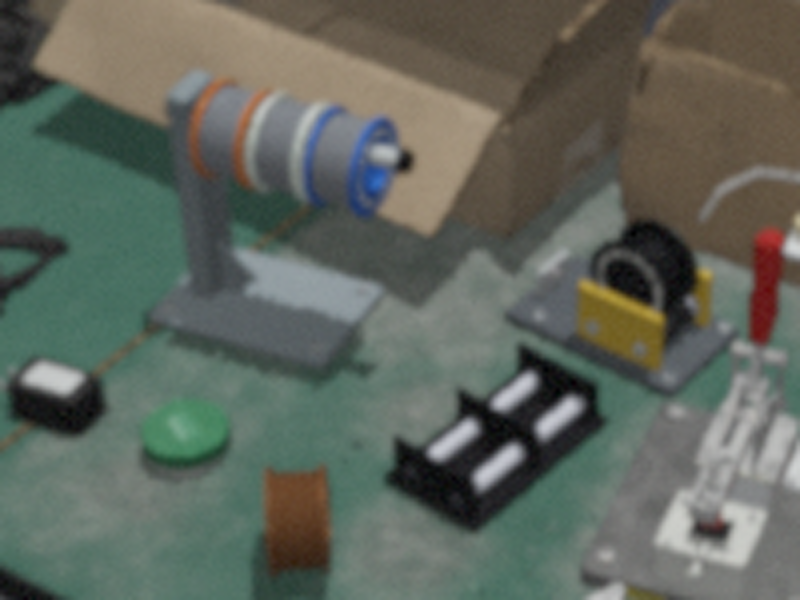

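```bash
python3 - <<'E'
from h import *
c=ld('top0')
def q(x,y,z): return pl(c,130+x/4.2-.5,140+y/4.2-.5,z)
for n,x,y,z in [('cap',392,260,140),('cap in',378,261,140),('blueflR back',338,210,131),('blueflR front',358,325,131),('blueflL b',272,216,131),('blueflL f',293,335,131),('wR b',257,220,131),('wRf',277,334,131),('wL b',195,230,131),('wLf',213,347,131),('oR b',181,230,131),('oRf',203,348,131),('oLb',120,241,131),('oLf',141,357,131),
 ('post1',64,268,148),('post2',68,335,148),('post3',98,264,148),('post4',103,332,148),
 ('crad',562,275,34),('',680,292,34),('',655,502,10),('',528,492,10),('platem',545,383,34),('',655,400,34),('ch',590,68,48),('',708,80,48),('',578,172,48),('',697,184,48),('cl t',590,82,48),('cl b2',580,190,48),('base',503,60,10),('',737,82,10),('',722,215,10),('',492,196,10),('empty',642,125,83)]:
  print(n,q(x,y,z))
print('tin',pl(c,204-.5,272.5,18),'bottle',pl(c,367,142,140),'brown',pl(c,250,290,30))
for p in [(388,199),(441,198),(446,262),(389,263)]: print('bin',pl(c,*p,70))
E
```

```text
cap [522.4 -19.6 140. ]
cap in [521.7 -13.  140. ]
blueflR back [546.8   8.9 131. ]
blueflR front [492.   -3.3 131. ]
blueflL b [543.1  40.5 131. ]
blueflL f [486.4  27.5 131. ]
wR b [541.   47.7 131. ]
wRf [486.6  35.2 131. ]
wL b [535.4  77.4 131. ]
wLf [479.5  65.6 131. ]
oR b [535.2  84.2 131. ]
oRf [478.9  70.4 131. ]
oLb [529.1 113.6 131. ]
oLf [473.8 100.1 131. ]
post1 [513.5 134.2 148. ]
post2 [482.  130.3 148. ]
post3 [515.8 118.  148. ]
post4 [483.9 113.7 148. ]
crad [529.4 -92.5  34. ]
 [ 522.2 -155.    34. ]
 [ 411.5 -144.7   10. ]
 [414.8 -76.6  10. ]
platem [472.2 -85.6  34. ]
 [ 464.9 -143.5   34. ]
ch [ 637.9 -104.4   48. ]
 [ 633.1 -166.7   48. ]
 [ 582.3 -100.    48. ]
 [ 577.6 -162.4   48. ]
cl t [ 630.4 -104.7   48. ]
cl b2 [ 572.8 -101.4   48. ]
base [650.  -54.3  10. ]
 [ 641.  -182.9   10. ]
 [ 567.3 -176.5   10. ]
 [574.4 -51.2  10. ]
empty [ 601.2 -133.7   83. ]
tin [375.9  37.2  18. ] bottle [ 649.9 -302.8  140. ] brown [341.8 -69.4  30. ]
bin [ 545.6 -360.7   70. ]
bin [ 551.1 -475.1   70. ]
bin [ 414.9 -485.2   70. ]
bin [ 409.9 -363.8   70. ]
```

Call:
{"name": "arm_command", "arguments": {
  "deltas": [
    [[0,0,0,0.4,0],[0,0,0,0.4,0],[0,0,0,0.4,0],[0.2,0.1,-0.35,0.05,-0.14],[0.2,0.12,-0.35,0.05,-0.14],[0.2,0.12,-0.35,0.05,-0.14],[0.2,0.12,-0.35,0.05,-0.14],[0.2,0.12,-0.35,0,-0.14],[0.2,0.12,-0.35,0,-0.14],[0.2,0.12,-0.35,0,-0.14],[0.2,0.12,-0.35,0,-0.14],[0.2,0.12,-0.35,0,-0.14]]
  ]
}}

```text
t: 1.15
eef_pos: [387.2, 232.2, 356.8]
tcp_rot: [-3.136, -0.003, 1.648]
ft_force: [1.0, 0.1, 0.5]
opening: 0.8
```

Call:
{"name": "arm_command", "arguments": {
  "deltas": [
    [[0.2,0.16,-0.35,0,0.1],[0.2,0.16,-0.35,0,0.02],[0.2,0.16,-0.35,0,0],[0.2,0.16,-0.35,0,0],[0.2,0.16,-0.35,0,0],[0.2,0.16,-0.35,0,0],[0.2,0.15,-0.2,0,0],[0.2,0,0,0,0],[0.2,0,0,0,0]]
  ]
}}

```text
t: 1.9
eef_pos: [500.9, -17.2, 356.2]
tcp_rot: [-3.136, -0.003, 1.726]
ft_force: [-0.6, -0.5, -0.2]
opening: 0.799
```

```bash
python3 - <<'E'
from h import *
c=snap('wrist','w1');print(c['state']['eef_pos'],c['state']['tcp_rot'],c['state']['t'],c['state']['joints'])
E
```

```text
[500.88949726 -17.16180825 356.22183664] [-3.13609492e+00 -2.84887310e-03  1.72613480e+00] 1.9 [-1.66646715e-01  1.90978078e-01  1.63318923e+00  9.92866987e-04
  1.32354219e+00 -3.22238962e-01]
```

View pics/w1.png

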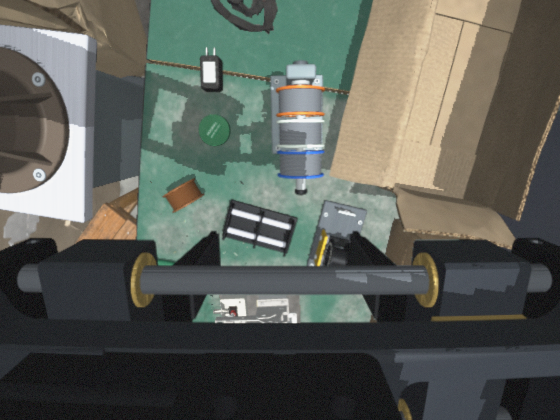

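```bash
python3 - <<'E'
from h import *
a=cv2.imread('pics/w1.png')
cv2.imwrite('pics/w1a.png',cv2.resize(a[50:200,250:370],None,fx=4,fy=4,interpolation=cv2.INTER_CUBIC))
cv2.imwrite('pics/w1b.png',cv2.resize(a[180:280,210:400],None,fx=4.2,fy=4.2,interpolation=cv2.INTER_CUBIC))
E
```

```text
(no output)
```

View pics/w1a.png

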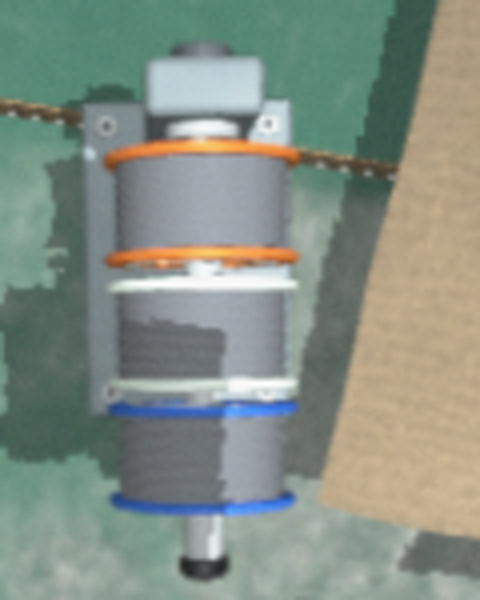

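View pics/w1b.png

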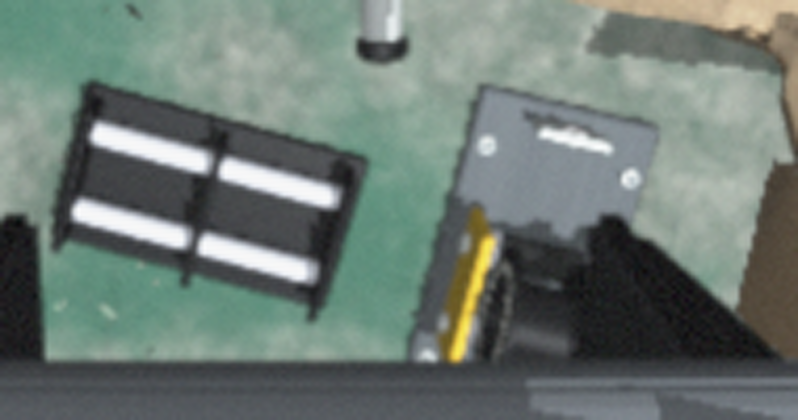

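```bash
python3 - <<'E'
from h import *
c=ld('w1');t=ld('top0');s=ld('scene0')
def A(x,y,z): return pl(c,250+x/4-.5,50+y/4-.5,z)
def B(x,y,z): return pl(c,210+x/4.2-.5,180+y/4.2-.5,z)
P=[[(109,505),(296,503),(109,408),(298,408)],[(107,387),(298,387),(107,285),(298,285)],[(107,258),(298,257),(107,160),(299,157)]]
for n,p in zip('bwo',P):
  q=np.array([A(*i,131) for i in p]);print(n,q[:,:2].tolist(),q.mean(0))
print('bar',A(205,525,140),'capend',A(204,578,140),A(204,555,140))
print('cradle');
for p in [(95,130),(212,165),(75,210),(190,243),(222,165),(340,200),(202,240),(315,277)]: print('rail end',B(*p,15))
for p in [(92,85),(55,245),(365,160),(313,318)]: print('corner plate',B(*p,34))
for p in [(222,120),(185,282)]: print('midplate',B(*p,34))
for p in [(483,88),(658,130)]:print('disp base',B(*p,10))
for p in [(490,235),(465,358)]:print('cheek top inner',B(*p,48))
print('flap corner',tri(c,(250+322/4,50+500/4),t,(221.7,185.2)),tri(c,(250+322/4,50+500/4),s,(228.7,188)),tri(t,(221.7,185.2),s,(228.7,188)))
print('capend tri',tri(c,(250+204/4,50+575/4),t,(130+395/4.2,140+260/4.2)),)
E
```

```text
b [[487.4, -5.4], [546.9, 4.7], [482.7, 25.2], [542.0, 34.6]] [514.75   14.775 131.   ]
w [[481.1, 31.6], [540.8, 41.0], [476.4, 62.5], [535.2, 71.8]] [508.375  51.725 131.   ]
o [[475.2, 70.5], [533.6, 80.1], [470.9, 99.2], [528.6, 109.2]] [502.075  89.75  131.   ]
bar [518.5  -5.8 140. ] capend [521.  -22.6 140. ] [519.7 -15.3 140. ]
cradle
rail end [419.4 -91.5  15. ]
rail end [468.8 -98.6  15. ]
rail end [ 415.1 -126.8   15. ]
rail end [ 464.3 -133.5   15. ]
rail end [472.9 -98.   15. ]
rail end [ 523.2 -105.2   15. ]
rail end [ 469.1 -131.4   15. ]
rail end [ 518.2 -140.2   15. ]
corner plate [418.8 -68.5  34. ]
corner plate [ 411.6 -136.3   34. ]
corner plate [529.1 -81.8  34. ]
corner plate [ 519.1 -150.9   34. ]
midplate [471.  -74.5  34. ]
midplate [ 465.5 -143.7   34. ]
disp base [573.7 -50.4  10. ]
disp base [648.5 -56.4  10. ]
cheek top inner [ 581.1 -100.4   48. ]
cheek top inner [ 581.  -152.7   48. ]
flap corner (array([568.3,  -1.3,  53.9]), np.float64(0.2)) (array([568.4,  -1.1,  52.4]), np.float64(0.8)) (array([568.4,  -0.8,  52.2]), np.float64(0.3))
capend tri (array([521.5, -22.2, 140.3]), np.float64(0.1))
```

```bash
python3 - <<'E'
from h import *
t=ld('top0');s=ld('scene0')
a=cv2.imread('pics/top0.png');b=cv2.imread('pics/scene0.png')
x=cv2.resize(a[170:280,290:460],None,fx=4.6,fy=4.6,interpolation=cv2.INTER_CUBIC)
y=cv2.resize(b[170:300,250:430],None,fx=4.4,fy=4.4,interpolation=cv2.INTER_CUBIC)
cv2.imwrite('pics/t_c.png',x);cv2.imwrite('pics/s_c.png',y)
E
```

```text
(no output)
```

View pics/t_c.png

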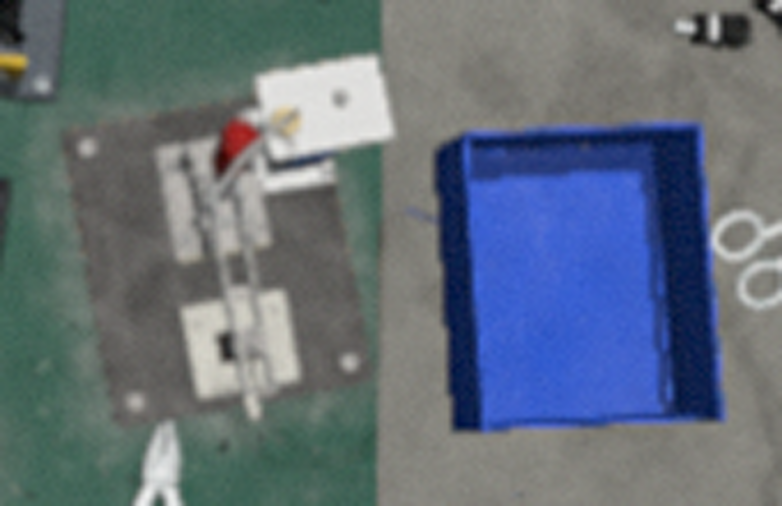

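View pics/s_c.png

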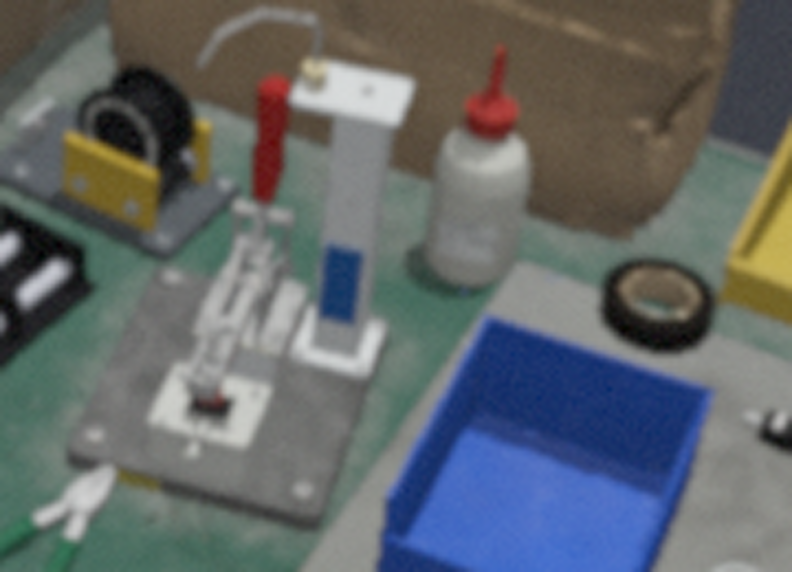

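```bash
python3 - <<'E'
from h import *
t=ld('top0');s=ld('scene0')
T=lambda x,y:(290+x/4.6-.5,170+y/4.6-.5)
S=lambda x,y:(250+x/4.4-.5,170+y/4.4-.5)
print(tri(t,T(340,97),s,S(368,91)),'plate hole')
print(tri(t,T(255,73),s,S(318,62)),tri(t,T(380,57),s,S(414,84)),tri(t,T(395,135),s,S(400,124)),tri(t,T(270,155),s,S(292,98)))
print('handle',tri(t,T(238,135),s,S(273,85)))
print('hose end',tri(t,T(215,190),s,S(202,65)))
for p in [(440,145),(700,128),(720,420),(455,430),(465,135),(480,430)]: print(pl(t,*T(*p),70))
for p in [(470,180),(640,172),(668,418),(482,425)]: print('floor',pl(t,*T(*p),5))
E
```

```text
(array([ 545.4, -289.5,  175.3]), np.float64(2.7)) plate hole
(array([ 555.7, -256.2,  172.8]), np.float64(0.6)) (array([ 562.4, -305.7,  175.5]), np.float64(2.9)) (array([ 530.6, -312.8,  174.5]), np.float64(1.9)) (array([ 520.8, -261.3,  175.1]), np.float64(2.2))
handle (array([ 528.7, -247.9,  172.6]), np.float64(3.3))
hose end (array([ 499.7, -231. ,  196.1]), np.float64(16.2))
[ 541.1 -354.6   70. ]
[ 552.6 -476.5   70. ]
[ 417.4 -485.2   70. ]
[ 409.9 -362.6   70. ]
[ 546.1 -366.3   70. ]
[ 410.2 -374.1   70. ]
floor [ 532.5 -383.7    5. ]
floor [ 538.9 -468.8    5. ]
floor [ 417.4 -482.6    5. ]
floor [ 411.8 -390.4    5. ]
```

Call:
{"name": "arm_command", "arguments": {
  "deltas": [
    [[0.2,0.1,-0.12,0,0.155],[0.2,0.1,-0.12,0,0.155],[0.2,0.1,-0.12,0,0.155],[0.2,0.1,-0.12,0,0.155],[0.2,0.1,-0.12,0,0.155],[0.2,0.1,-0.12,-0.15,0.155],[0.2,0.1,-0.12,-0.2,0.155],[0.2,0.1,-0.12,-0.2,0.155],[0.2,0.1,-0.12,-0.2,0.155],[0.2,0.1,-0.1,-0.2,0.155],[0.2,0.03,0,-0.2,0.15],[0.2,0,0,0,0]]
  ]
}}

```text
t: 2.95
eef_pos: [604.0, -123.1, 240.1]
tcp_rot: [-3.141, 0.0, 3.107]
ft_force: [-0.2, -0.3, -0.1]
opening: 0.802
```

```bash
python3 - <<'E'
from h import *
c=snap('wrist','w2');print(c['state']['eef_pos'],c['state']['tcp_rot'],c['state']['t'],c['state']['joints'])
a=cv2.imread('pics/w2.png');cv2.imwrite('pics/w2a.png',cv2.resize(a,None,fx=1.42,fy=1.42))
E
```

```text
[ 604.04739983 -123.11576155  240.06959429] [-3.14114550e+00  1.99843260e-04  3.10735171e+00] 2.95 [-3.08001311e-01  4.55249959e-01  1.54917555e+00 -4.14932175e-04
  1.13685389e+00 -1.84438225e+00]
```

View pics/w2.png

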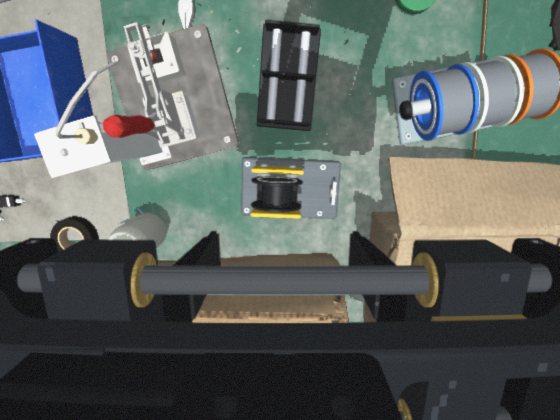

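```bash
python3 - <<'E'
from h import *
a=cv2.imread('pics/w2.png')
cv2.imwrite('pics/w2a.png',cv2.resize(a[140:230,225:355],None,fx=6,fy=6,interpolation=cv2.INTER_CUBIC))
cv2.imwrite('pics/w2b.png',cv2.resize(a[10:140,240:340],None,fx=4.6,fy=4.6,interpolation=cv2.INTER_CUBIC))
E
```

```text
(no output)
```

View pics/w2a.png

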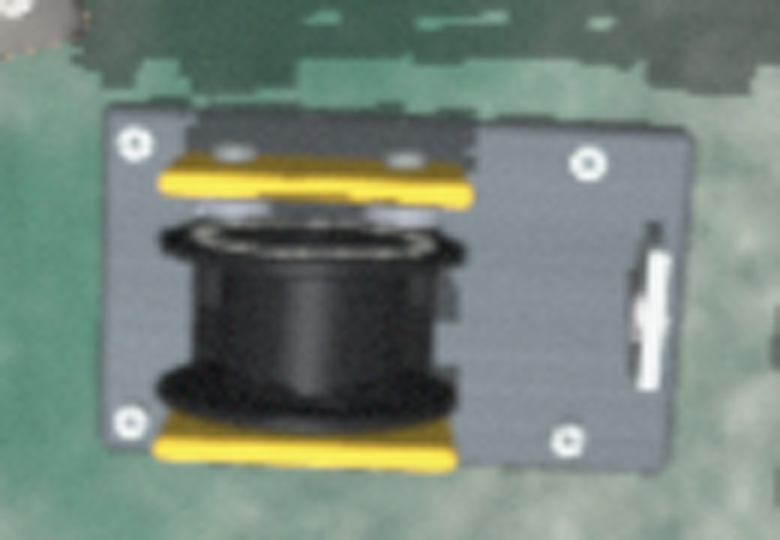

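View pics/w2b.png

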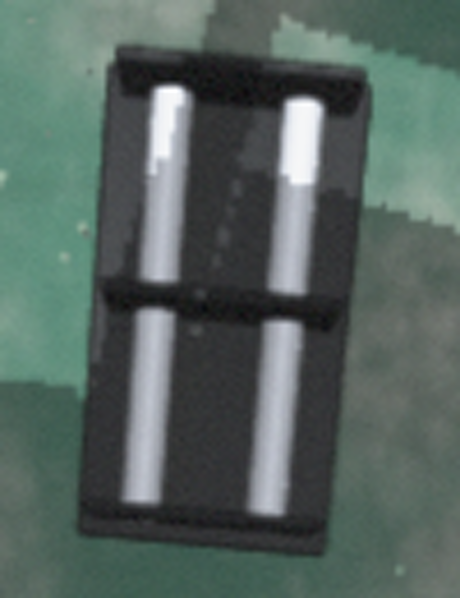

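```bash
python3 - <<'E'
from h import *
c=ld('w2')
A=lambda x,y,z:pl(c,225+x/6-.5,140+y/6-.5,z)
B=lambda x,y,z:pl(c,240+x/4.6-.5,10+y/4.6-.5,z)
for p in [(162,178),(470,188),(157,440),(455,455)]: print('cheek outer top',A(*p,48))
for p in [(165,245),(465,250),(160,385),(455,395)]: print('flange ext',A(*p,53))
print('eye',A(655,250,20),A(648,388,20))
for p in [(105,105),(690,130),(665,470),(100,450)]: print('base',A(*p,10))
for p in [(117,48),(367,72),(82,535),(325,550)]: print('cr corner',B(*p,8),B(*p,34))
for p in [(168,88),(302,98),(141,500),(267,515),(160,281),(285,290),(155,308),(281,320)]: print('rail',B(*p,17))
E
```

```text
cheek outer top [ 575.7 -162.    48. ]
cheek outer top [ 579.8 -101.6   48. ]
cheek outer top [ 628.7 -166.1   48. ]
cheek outer top [ 633.9 -105.7   48. ]
flange ext [ 588.3 -161.6   53. ]
flange ext [ 591.3 -103.1   53. ]
flange ext [ 616.2 -164.3   53. ]
flange ext [ 620.3 -105.7   53. ]
eye [597.5 -60.8  20. ] [627.7 -62.2  20. ]
base [ 563.6 -177.6   10. ]
base [573.1 -51.7  10. ]
base [649.1 -56.8  10. ]
base [ 640.1 -183.7   10. ]
cr corner [ 402.1 -140.6    8. ] [ 410.8 -139.4   34. ]
cr corner [410.  -75.8   8. ] [418.2 -78.8  34. ]
cr corner [ 525.1 -155.9    8. ] [ 526.  -153.7   34. ]
cr corner [531.5 -88.9   8. ] [531.9 -91.   34. ]
rail [ 415.  -127.6   17. ]
rail [418.5 -93.5  17. ]
rail [ 516.9 -138.8   17. ]
rail [ 521.9 -105.1   17. ]
rail [ 461.6 -131.5   17. ]
rail [465. -99.  17.]
rail [ 468.3 -133.1   17. ]
rail [ 472.4 -100.2   17. ]
```

Call:
{"name": "arm_command", "arguments": {
  "deltas": [
    [[0.2,0.005,-0.1,-0.3,-0.05],[0.2,0,-0.006,-0.4,0],[0.2,0,0,-0.4,0],[0.2,0,0,-0.4,0],[0.2,0,0,-0.25,0],[0.2,0,0,0,0],[0.2,0,0,0,0]]
  ]
}}

```text
t: 3.58
eef_pos: [608.4, -127.7, 75.6]
tcp_rot: [-3.137, 0.021, 3.035]
ft_force: [0.3, -0.3, 1.1]
opening: 0.798
```

Call:
{"name": "arm_command", "arguments": {
  "deltas": [
    [[0.2,-0.04,-0.06,0,0.036],[0.2,0,0,0,0],[0.2,0,0,0,0]]
  ]
}}

```text
t: 3.83
eef_pos: [607.0, -132.8, 82.8]
tcp_rot: [-3.136, 0.028, 3.059]
ft_force: [-0.3, 0.5, 0.8]
opening: 0.798
```

Call:
{"name": "arm_command", "arguments": {
  "deltas": [
    [[0.2,0,0,0,0],[0.2,0,0,0,0]]
  ]
}}

```text
t: 4.0
eef_pos: [608.6, -132.7, 86.6]
tcp_rot: [-3.135, 0.033, 3.057]
ft_force: [-0.7, -1.1, -0.8]
opening: 0.799
```

```bash
python3 - <<'E'
from h import *
c=snap('wrist','w3');s=c['state'];print(s)
E
```

```text
{'t': 4.0, 'joints': array([-3.21026254e-01,  6.23270376e-01,  1.70931709e+00,  1.33366060e-03,
        7.75214024e-01, -1.80808455e+00]), 'qvel': array([ 4.55376005e-03, -2.35633811e-02, -1.25569176e-02,  9.23070821e-05,
        1.12377377e-02,  1.62253220e-02]), 'tau': array([-9.27885901e-02, -6.38178062e+01, -2.00762630e+01, -3.85843206e-02,
       -2.15334445e-02, -1.58354390e-02]), 'eef_pos': array([ 608.58106472, -132.65533177,   86.58855741]), 'tcp_rot': array([-3.13458517,  0.03307048,  3.05703368]), 'ft_force': array([-0.66652509, -1.1078401 , -0.83653719]), 'moment': array([ 0.05045629,  0.04948789, -0.00444329]), 'opening': 0.798986634002143}
```

View pics/w3.png

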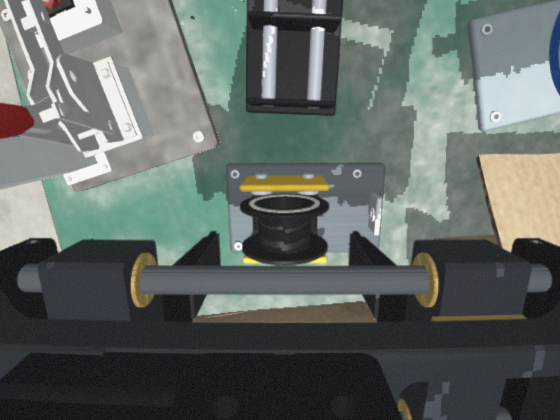

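Call:
{"name": "arm_command", "arguments": {
  "deltas": [
    [[0.2,0,0,0,0],[0.2,0,0,0,0],[0.2,0,0,0,0]]
  ]
}}

```text
t: 4.3
eef_pos: [609.1, -132.4, 87.7]
tcp_rot: [-3.134, 0.035, 3.056]
ft_force: [0.2, 0.7, -0.3]
opening: 0.8
```

Call:
{"name": "arm_command", "arguments": {
  "deltas": [
    [[0.2,0,0,-0.1,0],[0.2,0,0,0,0],[0.2,0,0,0,0]]
  ]
}}

```text
t: 4.55
eef_pos: [609.0, -132.4, 76.4]
tcp_rot: [-3.134, 0.034, 3.056]
ft_force: [0.4, -1.1, 0.1]
opening: 0.799
```

```bash
python3 - <<'E'
from h import *
c=snap('scene','s4');s=c['state'];print(s['eef_pos'],s['tcp_rot'],s['tau'])
E
```

```text
[ 609.02658016 -132.3814774    76.42825314] [-3.13437067  0.03429922  3.05601478] [ 3.56076763e-02 -6.38176346e+01 -1.91736031e+01 -3.52224824e-02
 -3.81494989e-02  3.24781695e-04]
```

View pics/s4.png

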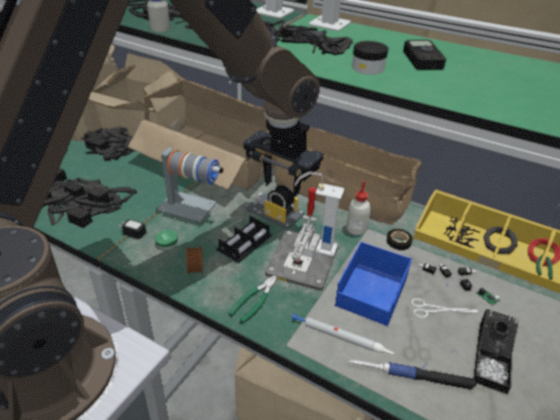

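Call:
{"name": "arm_command", "arguments": {
  "deltas": [
    [[0.2,-0.04,-0.01,0,0.01],[0.2,0,0,-0.15,0],[0.2,0,0,-0.15,0],[0.2,0,0,-0.08,0],[0.2,0,0,0,0]]
  ]
}}

```text
t: 5.02
eef_pos: [603.9, -133.7, 37.2]
tcp_rot: [-3.134, 0.034, 3.066]
ft_force: [-0.8, 1.3, -0.2]
opening: 0.803
```

Good. Close on the empty reel.

Call:
{"name": "arm_command", "arguments": {
  "deltas": [
    [[1,0,0,0,0],[1,0,0,0,0],[1,0,0,0,0],[1,0,0,0,0],[1,0,0,0,0],[1,0,0,0,0]]
  ]
}}

```text
t: 5.52
eef_pos: [604.5, -134.0, 39.4]
tcp_rot: [-3.134, 0.036, 3.066]
ft_force: [0.9, 0.4, 0.2]
opening: 0.626
```

Call:
{"name": "arm_command", "arguments": {
  "deltas": [
    [[1,0,0,0.1,0],[1,0,0,0.2,0],[1,0,0,0.25,0],[1,0,0,0.25,0],[1,0,0,0.25,0],[1,0,0,0.25,0],[1,0,0,0.25,0],[1,0,0,0.25,0],[1,0,0,0.25,0],[1,0,0,0.25,0],[1,0,0,0.2,0],[1,0,0,0,0]]
  ]
}}

```text
t: 6.52
eef_pos: [600.4, -132.6, 310.8]
tcp_rot: [-3.133, 0.039, 3.067]
ft_force: [0.3, -0.4, 0.2]
opening: 0.629
```

Call:
{"name": "arm_command", "arguments": {
  "deltas": [
    [[1,-0.05,-0.15,0,-0.15],[1,-0.1,-0.25,0,-0.155],[1,-0.1,-0.25,0,-0.155],[1,-0.1,-0.25,0,-0.155],[1,-0.1,-0.25,0,-0.155],[1,-0.1,-0.25,0,-0.155],[1,-0.1,-0.25,0,-0.155],[1,-0.1,-0.25,0,-0.155],[1,-0.1,-0.25,0,-0.155],[1,-0.1,-0.25,0,-0.155],[1,-0.1,-0.25,0,-0.155],[1,0,0,0,-0.1]]
  ]
}}

```text
t: 7.52
eef_pos: [485.4, -404.7, 311.2]
tcp_rot: [-3.131, 0.039, 1.612]
ft_force: [0.4, -0.1, -0.7]
opening: 0.628
```

```bash
python3 - <<'E'
from h import *
c=snap('wrist','w5');s=c['state'];print(s['eef_pos'],s['tcp_rot'],s['joints'])
E
```

```text
[ 485.39662263 -404.71414525  311.21249826] [-3.13069002  0.03937439  1.61164504] [-0.78446425  0.41860729  1.41911384 -0.03621289  1.28250956 -0.81517244]
```

View pics/w5.png

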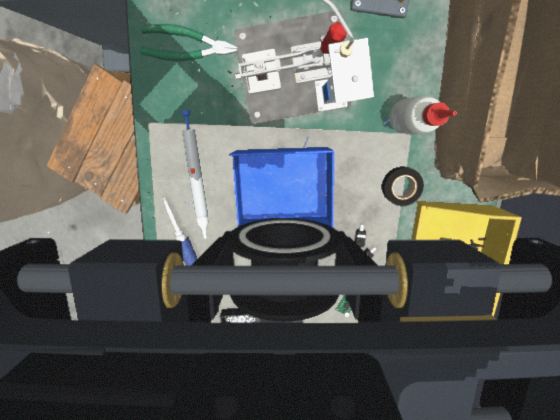

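```bash
python3 - <<'E'
from h import *
c=ld('w5')
print(pl(c,333,148,70),pl(c,333,226,70),pl(c,231,152,45), pl(c,238,222,5))
E
```

```text
[ 544.7 -363.9   70. ] [ 553.6 -471.6   70. ] [ 406.2 -377.1   45. ] [ 409.9 -493.5    5. ]
```

Call:
{"name": "arm_command", "arguments": {
  "deltas": [
    [[1,-0.05,-0.1,-0.1,0.02],[1,0,-0.06,-0.25,0],[1,0,0,-0.25,0],[1,0,0,-0.25,0],[1,0,0,-0.25,0],[1,0,0,-0.25,0],[1,0,0,-0.25,0],[1,0,0,-0.25,0],[1,0,0,-0.2,0],[1,0,0,-0.1,0],[1,0,0,0,0],[1,0,0,0,0]]
  ]
}}

```text
t: 8.57
eef_pos: [476.9, -414.5, 81.6]
tcp_rot: [-3.129, 0.036, 1.671]
ft_force: [0.3, -1.0, 0.3]
opening: 0.629
```

Call:
{"name": "arm_command", "arguments": {
  "deltas": [
    [[1,0.02,-0.05,-0.2,-0.03],[1,0,0,-0.2,0],[1,0,0,-0.15,0],[1,0,0,-0.05,0],[1,0,0,0,0]]
  ]
}}

```text
t: 8.98
eef_pos: [481.6, -421.7, 26.5]
tcp_rot: [-3.135, 0.044, 1.653]
ft_force: [0.5, -0.5, -0.4]
opening: 0.633
```

Call:
{"name": "arm_command", "arguments": {
  "deltas": [
    [[1,0,0,-0.06,0],[1,0,0,0,0],[0.15,0,0,0,0],[0.15,0,0,0,0],[0.15,0,0,0,0],[0.15,0,0,0,0],[0.15,0,0,0.15,0],[0.15,0,0,0.25,0],[0.2,0,0,0.25,0],[0.2,0,0,0.25,0],[0.2,0,0,0.25,0],[0.2,0,0,0.25,0]]
  ]
}}

```text
t: 9.98
eef_pos: [481.1, -421.0, 166.7]
tcp_rot: [-3.134, 0.042, 1.655]
ft_force: [-0.4, 0.3, 0.8]
opening: 0.796
```

Call:
{"name": "arm_command", "arguments": {
  "deltas": [
    [[0.2,0,0,0.25,0],[0.2,0,0,0.25,0],[0.2,0,0,0.25,0],[0.2,0,0,0.25,0],[0.2,0,0,0.2,0],[0.2,0.02,0.2,0,0.04],[0.2,0.03,0.35,0,0.04],[0.2,0.03,0.35,0,0.03],[0.2,0.03,0.35,0,0],[0.2,0.03,0.35,0,0],[0.2,0.03,0.35,0,0],[0.2,0.03,0.35,0,0]]
  ]
}}

```text
t: 10.98
eef_pos: [498.9, -188.1, 303.3]
tcp_rot: [3.139, 0.055, 1.737]
ft_force: [-0.1, -0.4, -0.0]
opening: 0.798
```

```bash
python3 - <<'E'
from h import *
c=snap('top','t6')
a=cv2.imread('pics/t6.png');cv2.imwrite('pics/t6a.png',cv2.resize(a[150:300,350:480],None,fx=4,fy=4))
E
```

```text
(no output)
```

View pics/t6a.png

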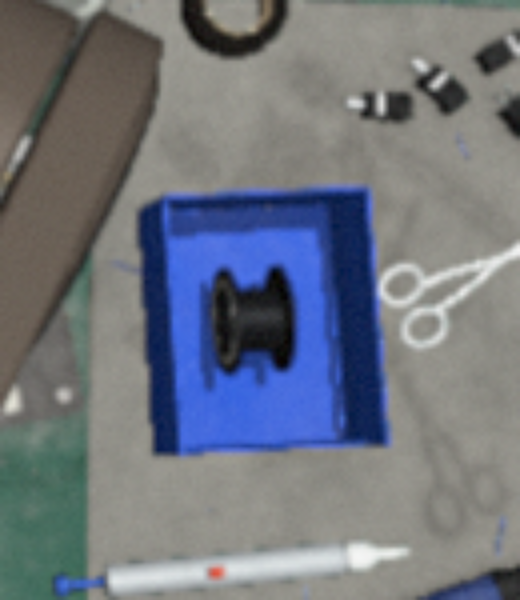

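Call:
{"name": "arm_command", "arguments": {
  "deltas": [
    [[0.2,0.02,0.2,0,0],[0.2,0.02,0.25,0,0],[0.2,0.02,0.25,0,0],[0.2,0.02,0.25,0,0],[0.2,0.02,0.25,0,0],[0.2,0.02,0.25,0,0],[0.2,0.02,0.25,0,0],[0.2,0.02,0.15,0,0],[0.2,0,0,0,0],[0.2,0,0,0,0]]
  ]
}}

```text
t: 11.87
eef_pos: [513.4, 14.4, 307.2]
tcp_rot: [3.134, 0.055, 1.745]
ft_force: [0.3, -0.1, -0.1]
opening: 0.798
```

```bash
python3 - <<'E'
from h import *
c=snap('wrist','w7');s=c['state'];print(s['eef_pos'],s['tcp_rot'])
E
```

```text
[513.42405694  14.39486981 307.21817123] [3.13357141 0.05549261 1.74484694]
```

View pics/w7.png

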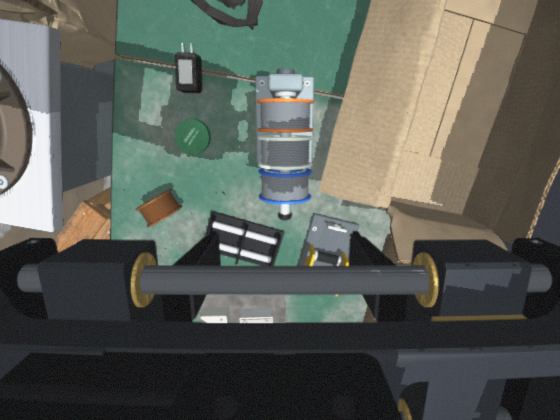

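```bash
python3 - <<'E'
from h import *
c=ld('w7')
im=cv2.cvtColor(c['frame'],cv2.COLOR_RGB2HSV)
m=cv2.inRange(im,(105,120,70),(125,255,255))[150:230,240:330]
ys,xs=np.nonzero(m)
for y in sorted(set(ys)): print(y+150,xs[ys==y].min()+240,xs[ys==y].max()+240,(ys==y).sum())
for p in [(259.5,199),(312,199),(259.5,174),(312,174)]: print(pl(c,*p,131))
print(pl(c,285,217,140))
E
```

```text
169 260 309 7
170 259 310 29
171 259 311 21
172 259 311 19
173 260 310 32
174 261 308 48
175 264 305 42
176 270 299 30
194 260 260 1
195 259 309 5
196 259 309 5
197 259 310 9
198 260 309 10
199 261 309 16
200 262 307 26
201 264 305 42
202 267 302 36
203 271 298 26
[489.1  -7.5 131. ]
[548.8   2.9 131. ]
[484.6  21.3 131. ]
[543.   31.6 131. ]
[521.3 -21.1 140. ]
```

Call:
{"name": "arm_command", "arguments": {
  "deltas": [
    [[0.2,0.01,0,-0.1,0],[0.2,0,0,-0.2,0],[0.2,0,0,-0.25,0],[0.2,0,0,-0.25,0],[0.2,0,0,-0.25,0],[0.2,0,0,-0.25,0],[0.2,0,0,-0.2,0],[0.2,0,0,-0.1,0],[0.2,0,0,0,0],[0.2,0,0,0,0]]
  ]
}}

```text
t: 12.75
eef_pos: [512.0, 4.3, 136.4]
tcp_rot: [3.133, 0.056, 1.733]
ft_force: [-0.1, -0.4, -0.5]
opening: 0.799
```

Call:
{"name": "arm_command", "arguments": {
  "deltas": [
    [[0.2,0.03,0.1,0,0],[0.2,0,0,-0.12,0],[0.2,0,0,-0.12,0],[0.2,0,0,0,0]]
  ]
}}

```text
t: 13.08
eef_pos: [517.3, 14.4, 114.7]
tcp_rot: [3.127, 0.057, 1.729]
ft_force: [-0.2, 0.2, 0.1]
opening: 0.801
```

Call:
{"name": "arm_command", "arguments": {
  "deltas": [
    [[0.2,-0.02,0,-0.02,0.01],[0.2,0,0,0,0],[1,0,0,0,0],[1,0,0,0,0],[1,0,0,0,0],[1,0,0,0,0],[1,0,0,0,0],[1,0,0,0,0]]
  ]
}}

```text
t: 13.75
eef_pos: [516.8, 15.2, 116.6]
tcp_rot: [3.122, 0.059, 1.738]
ft_force: [-0.0, -0.2, -2.1]
opening: 0.63
```

Call:
{"name": "arm_command", "arguments": {
  "deltas": [
    [[1,0,0,0.06,0],[1,0,0,0,0],[1,0,0,0,0]]
  ]
}}

```text
t: 14.0
eef_pos: [516.7, 15.2, 123.1]
tcp_rot: [3.122, 0.059, 1.738]
ft_force: [0.4, 0.8, -1.3]
opening: 0.629
```

```bash
python3 - <<'E'
from h import *
c=snap('scene','s8');s=c['state'];print(s['eef_pos'],s['tcp_rot'],s['ft_force'])
a=cv2.imread('pics/s8.png');cv2.imwrite('pics/s8a.png',cv2.resize(a[110:250,120:320],None,fx=4,fy=4))
c=snap('wrist','w8')
E
```

```text
[516.69163832  15.20068795 123.13356592] [3.12217162 0.0585581  1.73793519] [ 0.39330698  0.77576518 -1.33799819]
```

View pics/s8a.png

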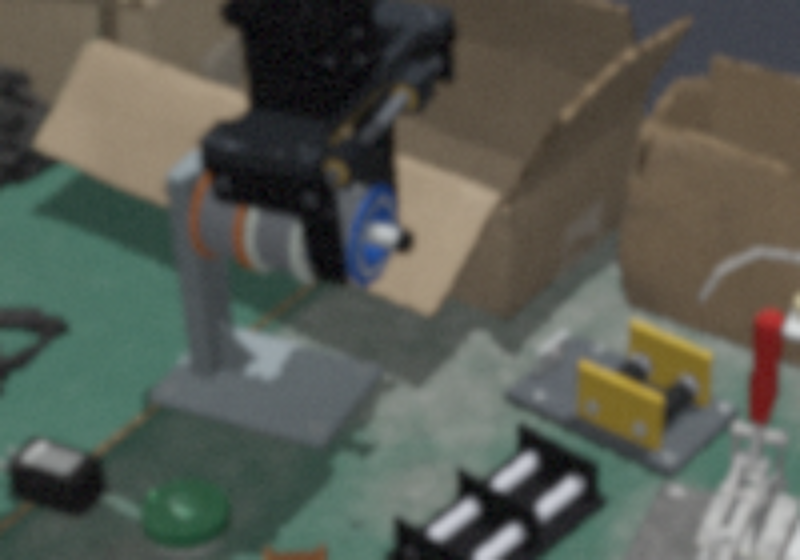

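View pics/w8.png

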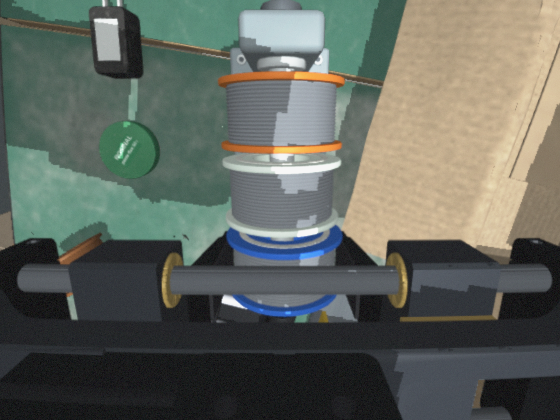

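Call:
{"name": "arm_command", "arguments": {
  "deltas": [
    [[1,0.017,-0.1,0,0],[1,0.025,-0.15,0,0],[1,0.025,-0.15,0,0],[1,0.017,-0.1,0,0],[1,0,0,0,0]]
  ]
}}

```text
t: 14.52
eef_pos: [525.6, -38.3, 122.8]
tcp_rot: [3.122, 0.059, 1.74]
ft_force: [-0.2, 0.5, -1.4]
opening: 0.628
```

Call:
{"name": "arm_command", "arguments": {
  "deltas": [
    [[1,0.017,-0.1,0,0],[1,0.025,-0.15,0,0],[1,0.025,-0.15,0,0],[1,0.01,-0.1,0.1,0],[1,0,0,0.2,0],[1,0,0,0.2,0],[1,0,0,0,0]]
  ]
}}

```text
t: 15.1
eef_pos: [532.7, -93.1, 172.8]
tcp_rot: [3.126, 0.057, 1.74]
ft_force: [0.3, 0.6, -1.1]
opening: 0.629
```

Call:
{"name": "arm_command", "arguments": {
  "deltas": [
    [[1,0,0,0,0.1],[1,-0.04,-0.03,0,0.155],[1,-0.04,-0.03,0,0.155],[1,-0.04,-0.03,0,0.155],[1,-0.04,-0.03,0,0.155],[1,-0.04,-0.03,0,0.155],[1,-0.04,-0.03,0,0.155],[1,-0.04,-0.03,0,0.155],[1,-0.04,-0.03,0,0.155],[1,-0.04,-0.02,0,0.155],[1,0,0,0,0.155],[1,0,0,0,0]]
  ]
}}

```text
t: 16.1
eef_pos: [492.6, -119.8, 164.5]
tcp_rot: [3.126, 0.052, 3.076]
ft_force: [0.5, -0.7, -1.9]
opening: 0.629
```

```bash
python3 - <<'E'
from h import *
c=snap('wrist','w9');s=c['state'];print(s['eef_pos'],s['tcp_rot'],s['ft_force'])
E
```

```text
[ 492.58351533 -119.79723606  164.49310238] [3.12583494 0.05224362 3.07572937] [ 0.49554492 -0.72613951 -1.89329704]
```

View pics/w9.png

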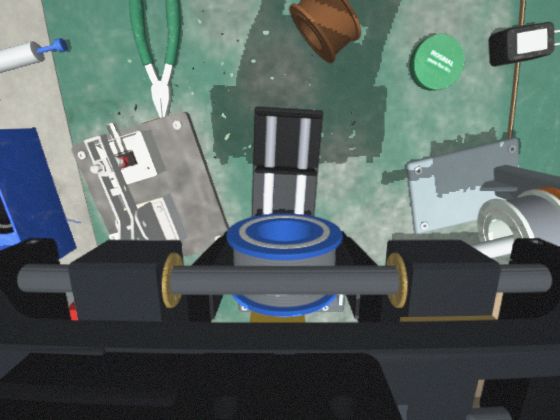

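```bash
python3 - <<'E'
from h import *
c=ld('w9')
for p in [(272,118),(306,121),(266,205),(301,205),(271,166),(304,167)]: print(pl(c,*p,17))
for p in [(254,108),(322,112),(286,169.5)]: print(pl(c,*p,8),pl(c,*p,34))
E
```

```text
[ 417.1 -125.8   17. ]
[422.1 -92.5  17. ]
[ 505.4 -138.9   17. ]
[ 508.  -101.7   17. ]
[ 464.3 -130.4   17. ]
[467.6 -96.6  17. ]
[ 406.1 -143.3    8. ] [ 407.1 -141.3   34. ]
[414.4 -75.1   8. ] [414.7 -78.6  34. ]
[ 470.5 -115.2    8. ] [ 466.2 -115.4   34. ]
```

Call:
{"name": "arm_command", "arguments": {
  "deltas": [
    [[1,0.03,0,-0.1,-0.068],[1,0,0,-0.2,0],[1,0,0,-0.2,0],[1,0,0,-0.2,0],[1,0,0,-0.1,0],[1,0,0,0,0],[1,0,0,0,0]]
  ]
}}

```text
t: 16.73
eef_pos: [495.9, -119.0, 79.6]
tcp_rot: [3.126, 0.053, 2.98]
ft_force: [-0.0, -0.5, -1.1]
opening: 0.627
```

Call:
{"name": "arm_command", "arguments": {
  "deltas": [
    [[1,0,0,0,0.055],[1,0,0,-0.12,0],[1,0,0,-0.12,0],[1,0,0,-0.12,0],[1,0,0,-0.05,0],[1,0,0,0,0]]
  ]
}}

```text
t: 17.23
eef_pos: [498.4, -119.4, 41.3]
tcp_rot: [3.127, 0.06, 3.013]
ft_force: [0.4, -0.7, -1.8]
opening: 0.631
```

Call:
{"name": "arm_command", "arguments": {
  "deltas": [
    [[1,-0.02,0,-0.05,0.01],[1,0,0,-0.05,0],[1,0,0,-0.03,0],[1,0,0,0,0]]
  ]
}}

```text
t: 17.57
eef_pos: [497.3, -119.7, 29.3]
tcp_rot: [3.128, 0.063, 3.02]
ft_force: [-0.1, 1.1, -1.9]
opening: 0.627
```

Call:
{"name": "arm_command", "arguments": {
  "deltas": [
    [[1,0,0,-0.03,0],[1,0,0,0,0]]
  ]
}}

```text
t: 17.73
eef_pos: [498.1, -119.1, 27.9]
tcp_rot: [3.128, 0.065, 3.019]
ft_force: [-0.9, -0.1, -1.8]
opening: 0.63
```

Call:
{"name": "arm_command", "arguments": {
  "deltas": [
    [[1,-0.01,0,-0.03,0],[1,0,0,0,0],[0.2,0,0,0,0],[0.2,0,0,0,0],[0.2,0,0,0,0],[0.2,0,0,0,0],[0.2,0,0,0.15,0],[0.2,0,0,0.25,0],[0.2,0,0,0.25,0],[0.2,0,0,0.25,0],[0.2,0,0,0.25,0],[0.2,0,0,0.1,0]]
  ]
}}

```text
t: 18.73
eef_pos: [496.7, -118.9, 154.0]
tcp_rot: [3.127, 0.063, 3.018]
ft_force: [0.4, -0.2, -1.4]
opening: 0.799
```

```bash
python3 - <<'E'
from h import *
c=snap('wrist','w10');s=c['state'];print(s['eef_pos'],s['tcp_rot'],s['ft_force'])
E
```

```text
[ 496.68673191 -118.91171405  153.98491764] [3.12711452 0.06284717 3.01769498] [ 0.36319417 -0.19175545 -1.35277593]
```

View pics/w10.png

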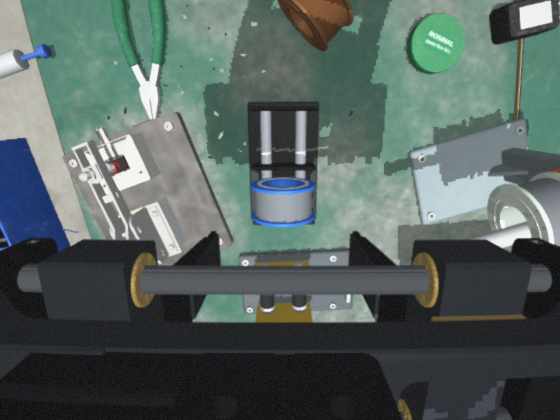

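Call:
{"name": "arm_command", "arguments": {
  "deltas": [
    [[0.2,0,0,0.25,-0.1],[0.2,0,0,0.25,-0.155],[0.2,0.01,0.15,0.1,-0.155],[0.2,0.01,0.2,0,-0.155],[0.2,0.01,0.2,0,-0.155],[0.2,0.01,0.2,0,-0.155],[0.2,0.01,0.2,0,-0.155],[0.2,0.02,0.2,0,-0.155],[0.2,0.02,0.2,0,-0.155],[0.2,0.02,0.2,0,-0.155],[0.2,0,0.1,0,-0.12],[0.2,0,0,0,0]]
  ]
}}

```text
t: 19.78
eef_pos: [506.1, 51.5, 210.1]
tcp_rot: [3.13, 0.062, 1.71]
ft_force: [-0.2, -0.3, -0.7]
opening: 0.802
```

Call:
{"name": "arm_command", "arguments": {
  "deltas": [
    [[0.2,0.025,0,0,0.035],[0.2,0,0,-0.12,0],[0.2,0,0,-0.15,0],[0.2,0,0,0,0],[0.2,0,0,0,0]]
  ]
}}

```text
t: 20.2
eef_pos: [509.0, 49.2, 180.4]
tcp_rot: [3.133, 0.062, 1.76]
ft_force: [0.3, -0.1, 0.6]
opening: 0.805
```

```bash
python3 - <<'E'
from h import *
c=snap('wrist','w11');s=c['state'];print(s['eef_pos'],s['tcp_rot'],s['ft_force'])
E
```

```text
[508.99890357  49.22381365 180.42822553] [3.13257129 0.06233129 1.76021492] [ 0.33569672 -0.11475     0.61451709]
```

View pics/w11.png

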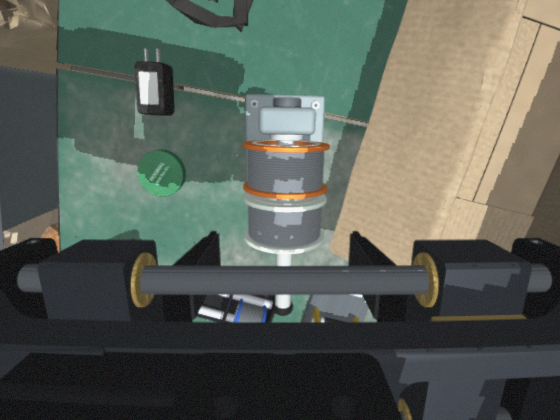

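```bash
python3 - <<'E'
from h import *
c=ld('w11')
for p in [(246,237),(328,236),(245,203),(329,202),(244,190),(328,190),(245,146),(329,146)]: print(pl(c,*p,131))
E
```

```text
[482.9  30.3 131. ]
[543.8  42.6 131. ]
[478.1  56.6 131. ]
[538.3  68.8 131. ]
[475.9  66.1 131. ]
[535.5  77.4 131. ]
[471.8  97.2 131. ]
[529.  108.2 131. ]
```

Call:
{"name": "arm_command", "arguments": {
  "deltas": [
    [[0.2,0,0.01,-0.12,-0.02],[0.2,0,0.01,-0.15,0],[0.2,0,0.01,-0.15,0],[0.2,0,0.01,-0.15,0],[0.2,0,0.01,-0.06,0],[0.2,0,0,0,0]]
  ]
}}

```text
t: 20.75
eef_pos: [511.5, 51.7, 119.6]
tcp_rot: [3.126, 0.064, 1.749]
ft_force: [-0.2, -0.8, -0.2]
opening: 0.797
```

Call:
{"name": "arm_command", "arguments": {
  "deltas": [
    [[0.2,-0.02,-0.01,-0.07,-0.01],[0.2,0,0,0,0],[0.2,0,0,0,0]]
  ]
}}

```text
t: 21.0
eef_pos: [510.2, 50.1, 113.8]
tcp_rot: [3.124, 0.064, 1.741]
ft_force: [0.0, 0.5, 0.3]
opening: 0.798
```

Call:
{"name": "arm_command", "arguments": {
  "deltas": [
    [[0.2,-0.01,0,-0.015,0],[1,0,0,0,0],[1,0,0,0,0],[1,0,0,0,0],[1,0,0,0,0],[1,0,0,0,0],[1,0,0,0.06,0],[1,0,0,0,0],[1,0,0,0,0]]
  ]
}}

```text
t: 21.75
eef_pos: [509.5, 50.0, 120.4]
tcp_rot: [3.122, 0.065, 1.742]
ft_force: [0.7, 0.4, -1.4]
opening: 0.629
```

```bash
python3 - <<'E'
from h import *
c=snap('scene','s12');s=c['state'];print(s['eef_pos'],s['tcp_rot'],s['ft_force'])
a=cv2.imread('pics/s12.png');cv2.imwrite('pics/s12a.png',cv2.resize(a[110:250,120:320],None,fx=4,fy=4))
E
```

```text
[509.47927241  50.04783165 120.39597857] [3.12185708 0.06450349 1.74180665] [ 0.72744189  0.38898615 -1.41983166]
```

View pics/s12a.png

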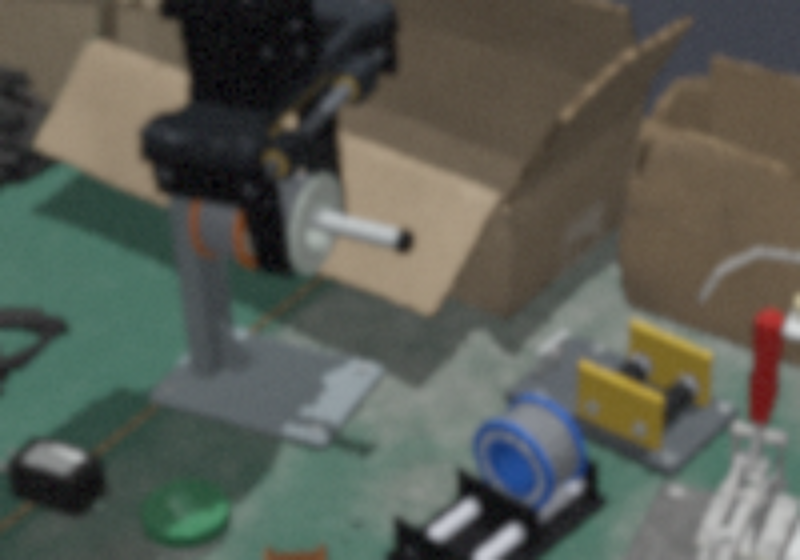

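Call:
{"name": "arm_command", "arguments": {
  "deltas": [
    [[1,0,0,0.02,0],[1,0.017,-0.1,0,0],[1,0.025,-0.15,0,0],[1,0.025,-0.15,0,0],[1,0.025,-0.15,0,0],[1,0.017,-0.1,0,0],[1,0,0,0,0]]
  ]
}}

```text
t: 22.38
eef_pos: [521.1, -19.7, 122.8]
tcp_rot: [3.121, 0.065, 1.744]
ft_force: [-0.4, 0.3, -2.2]
opening: 0.627
```

Call:
{"name": "arm_command", "arguments": {
  "deltas": [
    [[1,0.017,-0.1,0,0],[1,0.025,-0.15,0,0],[1,0.025,-0.15,0,0],[1,0.01,-0.1,0.1,0],[1,0,0,0.2,0],[1,0,0,0.2,0],[1,0,0,0,0]]
  ]
}}

```text
t: 22.97
eef_pos: [528.3, -73.9, 173.0]
tcp_rot: [3.125, 0.063, 1.745]
ft_force: [0.3, -0.2, -0.9]
opening: 0.627
```

Call:
{"name": "arm_command", "arguments": {
  "deltas": [
    [[1,0,0,0,0.1],[1,-0.09,-0.045,0,0.15],[1,-0.09,-0.045,0,0.15],[1,-0.09,-0.045,0,0.15],[1,-0.09,-0.045,0,0.15],[1,-0.09,-0.045,0,0.15],[1,-0.09,-0.045,0,0.15],[1,-0.09,-0.04,0,0.15],[1,-0.09,-0.04,0,0.15],[1,-0.08,-0.03,0,0.15],[1,0,0,0,0.12],[1,0,0,0,0]]
  ]
}}

```text
t: 23.97
eef_pos: [442.2, -111.7, 165.5]
tcp_rot: [3.124, 0.059, 3.044]
ft_force: [0.7, 0.1, -1.0]
opening: 0.627
```

```bash
python3 - <<'E'
from h import *
c=snap('wrist','w13');s=c['state'];print(s['eef_pos'],s['tcp_rot'],s['ft_force'])
E
```

```text
[ 442.18784969 -111.7388862   165.45437012] [3.12429858 0.05936348 3.04426549] [ 0.69115621  0.08052696 -1.0249125 ]
```

View pics/w13.png

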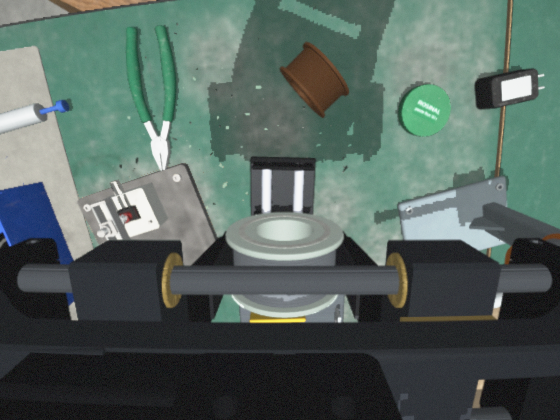

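Call:
{"name": "arm_command", "arguments": {
  "deltas": [
    [[1,0,-0.01,-0.1,-0.03],[1,0,0,-0.2,0],[1,0,0,-0.2,0],[1,0,0,-0.2,0],[1,0,0,-0.1,0],[1,0,0,0,0],[1,0,0,0,0]]
  ]
}}

```text
t: 24.6
eef_pos: [443.2, -111.8, 80.9]
tcp_rot: [3.125, 0.061, 2.99]
ft_force: [0.6, -0.3, -1.2]
opening: 0.627
```

Call:
{"name": "arm_command", "arguments": {
  "deltas": [
    [[1,0,-0.01,0,0.045],[1,0,0,-0.12,0],[1,0,0,-0.12,0],[1,0,0,-0.12,0],[1,-0.01,0,-0.1,0],[1,-0.02,0,-0.05,0],[1,0,0,0,0]]
  ]
}}

```text
t: 25.18
eef_pos: [443.7, -113.2, 32.6]
tcp_rot: [3.127, 0.069, 3.017]
ft_force: [0.4, -0.1, -2.3]
opening: 0.629
```

Call:
{"name": "arm_command", "arguments": {
  "deltas": [
    [[1,-0.015,0,-0.05,0],[1,-0.01,0,-0.03,0],[1,0,0,0,0],[1,0,0,0,0]]
  ]
}}

```text
t: 25.52
eef_pos: [442.7, -113.2, 26.9]
tcp_rot: [3.128, 0.075, 3.015]
ft_force: [-0.1, -0.5, -2.5]
opening: 0.63
```

Call:
{"name": "arm_command", "arguments": {
  "deltas": [
    [[1,-0.01,0,-0.03,0],[1,0,0,0,0],[0.2,0,0,0,0],[0.2,0,0,0,0],[0.2,0,0,0,0],[0.2,0,0,0,0],[0.2,0,0,0.15,0],[0.2,0,0,0.25,0],[0.2,0,0,0.25,0],[0.2,0,0,0.25,0],[0.2,0,0,0.25,0],[0.2,0,0,0.1,0]]
  ]
}}

```text
t: 26.52
eef_pos: [440.9, -113.1, 153.2]
tcp_rot: [3.127, 0.072, 3.012]
ft_force: [-0.0, -0.4, -0.1]
opening: 0.798
```

```bash
python3 - <<'E'
from h import *
c=snap('wrist','w14');s=c['state'];print(s['eef_pos'],s['tcp_rot'],s['ft_force'])
c=snap('scene','s14')
E
```

```text
[ 440.91490459 -113.05126554  153.21186584] [3.12746471 0.07229295 3.01221502] [-0.00178789 -0.35884939 -0.13108667]
```

View pics/w14.png

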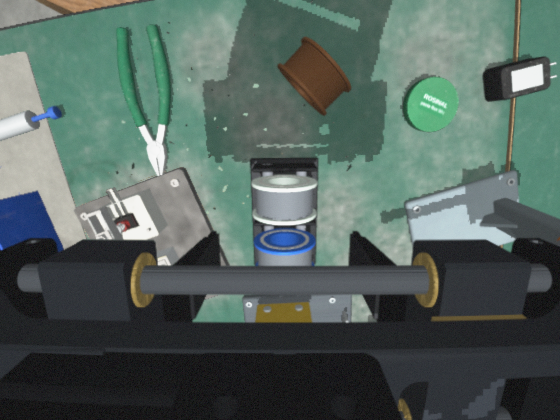

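View pics/s14.png

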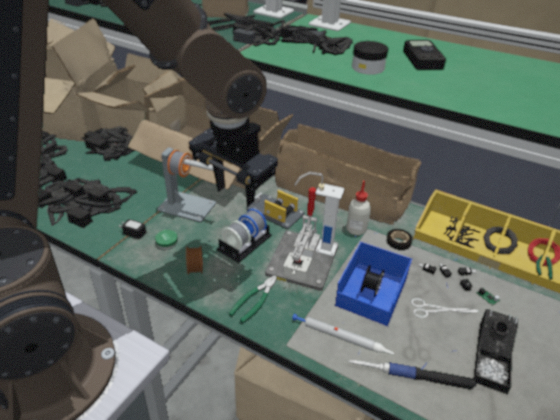

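Call:
{"name": "arm_command", "arguments": {
  "deltas": [
    [[0.2,0,0,0.25,-0.1],[0.2,0.05,0.1,0.25,-0.155],[0.2,0.06,0.2,0.1,-0.155],[0.2,0.07,0.23,0,-0.155],[0.2,0.07,0.23,0,-0.155],[0.2,0.07,0.23,0,-0.155],[0.2,0.07,0.23,0,-0.155],[0.2,0.07,0.23,0,-0.155],[0.2,0.07,0.23,0,-0.155],[0.2,0.07,0.22,0,-0.15],[0.2,0,0.1,0,-0.1],[0.2,0,0,0,0]]
  ]
}}

```text
t: 27.62
eef_pos: [497.7, 89.0, 199.6]
tcp_rot: [3.135, 0.063, 1.757]
ft_force: [-1.0, 0.4, -0.4]
opening: 0.799
```

```bash
python3 - <<'E'
from h import *
c=snap('wrist','w15');s=c['state'];print(s['eef_pos'],s['tcp_rot'],s['ft_force'])
E
```

```text
[497.73188512  88.96987111 199.5567644 ] [3.13540007 0.06289578 1.75708871] [-0.99272788  0.44115632 -0.44799979]
```

View pics/w15.png

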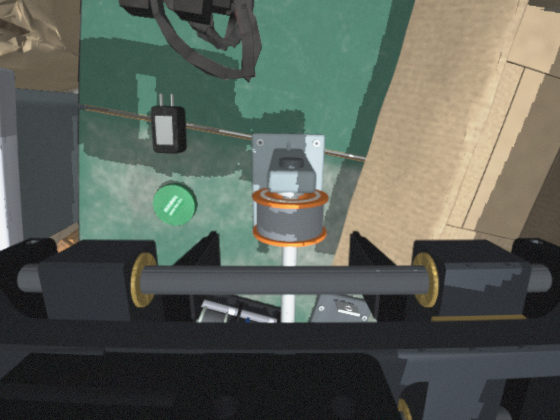

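```bash
python3 - <<'E'
from h import *
c=ld('w15');t=ld('top0');s=ld('scene0')
# front-left corner of post top: scene (170,100)/4 ; top crop (68,335)
print(tri(s,(120+168/4,130+98/4),t,(130+68/4.2,140+335/4.2)), tri(s,(120+193/4,130+72/4),t,(130+64/4.2,140+268/4.2)))
for p in [(252,237),(327,236),(253,198),(328,197)]: print(pl(c,*p,131))
E
```

```text
(array([481.2, 126.9, 152.8]), np.float64(1.7)) (array([511.7, 131.9, 153.1]), np.float64(1.2))
[475.4  62.7 131. ]
[536.   74.9 131. ]
[471.   95.7 131. ]
[529.2 107.5 131. ]
```

Call:
{"name": "arm_command", "arguments": {
  "deltas": [
    [[0.2,0.04,0,-0.05,-0.025],[0.2,0,0,-0.12,0],[0.2,0,0,-0.15,0],[0.2,0,0,-0.15,0],[0.2,0,0,-0.15,0],[0.2,0,0,-0.05,0],[0.2,0,0,0,0],[0.2,0,0,0,0]]
  ]
}}

```text
t: 28.33
eef_pos: [501.5, 81.3, 125.1]
tcp_rot: [3.14, 0.062, 1.749]
ft_force: [-0.2, -0.7, -0.3]
opening: 0.796
```

Call:
{"name": "arm_command", "arguments": {
  "deltas": [
    [[0.2,0.015,0.06,0,-0.01],[0.2,0,0,-0.12,0],[0.2,0,0,0,0],[0.2,0,0,0,0]]
  ]
}}

```text
t: 28.67
eef_pos: [504.8, 87.4, 115.4]
tcp_rot: [3.136, 0.063, 1.739]
ft_force: [-0.5, 0.3, 0.7]
opening: 0.798
```

Call:
{"name": "arm_command", "arguments": {
  "deltas": [
    [[0.2,-0.02,0,-0.02,0],[0.2,0,0,0,0],[1,0,0,0,0],[1,0,0,0,0],[1,0,0,0,0],[1,0,0,0,0],[1,0,0,0,0],[1,0,0,0.07,0],[1,0,0,0,0],[1,0,0,0,0]]
  ]
}}

```text
t: 29.5
eef_pos: [503.0, 87.9, 123.2]
tcp_rot: [3.134, 0.063, 1.74]
ft_force: [0.5, -0.3, -2.5]
opening: 0.632
```

```bash
python3 - <<'E'
from h import *
c=snap('scene','s16');s=c['state'];print(s['eef_pos'],s['tcp_rot'],s['ft_force'])
a=cv2.imread('pics/s16.png');cv2.imwrite('pics/s16a.png',cv2.resize(a[110:250,120:320],None,fx=4,fy=4))
E
```

```text
[503.03110602  87.92504085 123.19921412] [3.13387097 0.06282134 1.73963281] [ 0.48550904 -0.34716542 -2.49151192]
```

View pics/s16a.png

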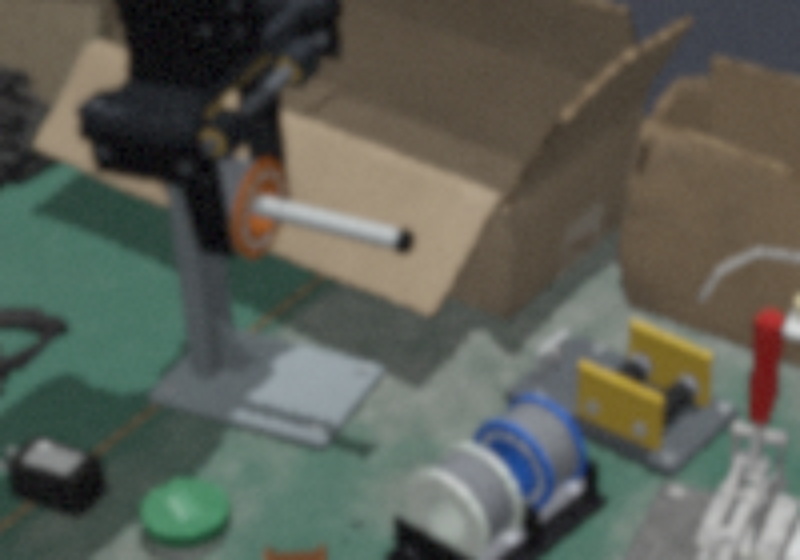

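Call:
{"name": "arm_command", "arguments": {
  "deltas": [
    [[1,0.017,-0.1,0,0],[1,0.025,-0.15,0,0],[1,0.025,-0.15,0,0],[1,0.025,-0.15,0,0],[1,0.025,-0.15,0,0],[1,0.017,-0.1,0,0],[1,0,0,0,0]]
  ]
}}

```text
t: 30.13
eef_pos: [517.0, 1.8, 123.0]
tcp_rot: [3.134, 0.063, 1.742]
ft_force: [0.3, 1.0, -1.8]
opening: 0.628
```

Call:
{"name": "arm_command", "arguments": {
  "deltas": [
    [[1,0.017,-0.1,0,0],[1,0.025,-0.15,0,0],[1,0.025,-0.15,0,0],[1,0.025,-0.15,0,0],[1,0.017,-0.1,0,0],[1,0.017,-0.1,0,0],[1,0,0,0,0]]
  ]
}}

```text
t: 30.72
eef_pos: [529.9, -77.5, 122.7]
tcp_rot: [3.135, 0.063, 1.744]
ft_force: [-0.7, 1.1, -2.6]
opening: 0.631
```

Call:
{"name": "arm_command", "arguments": {
  "deltas": [
    [[1,0,0,0.2,0.1],[1,0.08,-0.06,0.2,0.15],[1,0.08,-0.06,0.1,0.15],[1,0.08,-0.06,0,0.15],[1,0.08,-0.06,0,0.15],[1,0.08,-0.06,0,0.15],[1,0.08,-0.06,0,0.15],[1,0.08,-0.06,0,0.15],[1,0.08,-0.06,0,0.15],[1,0.08,-0.06,0,0.15],[1,0.04,-0.02,0,0.15],[1,0,0,0,0.05]]
  ]
}}

```text
t: 31.72
eef_pos: [607.2, -129.9, 174.4]
tcp_rot: [3.138, 0.061, 3.107]
ft_force: [-0.2, 0.1, -1.6]
opening: 0.627
```

```bash
python3 - <<'E'
from h import *
c=snap('wrist','w17');s=c['state'];print(s['eef_pos'],s['tcp_rot'],s['ft_force'])
E
```

```text
[ 607.17426488 -129.85836477  174.36067241] [3.13790281 0.06089229 3.10741531] [-0.24604424  0.12668924 -1.63194218]
```

View pics/w17.png

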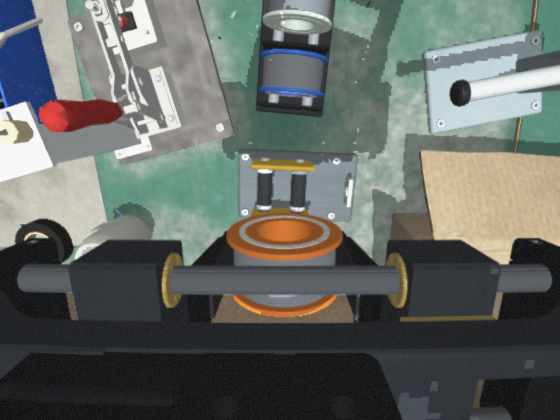

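```bash
python3 - <<'E'
from h import *
c=ld('w17')
print(pl(c,280.7,172,28),pl(c,280.7,208,28),pl(c,251,163,48),pl(c,313,166,48),pl(c,250,210,48),pl(c,349,192,20))
E
```

```text
[ 586.8 -133.4   28. ] [ 625.4 -134.8   28. ] [ 573.6 -161.1   48. ] [ 578.5 -102.    48. ] [ 620.4 -165.1   48. ] [612.4 -60.8  20. ]
```

Call:
{"name": "arm_command", "arguments": {
  "deltas": [
    [[1,-0.015,-0.04,0,-0.056],[1,0,0,-0.15,0],[1,0,0,-0.2,0],[1,0,0,-0.2,0],[1,0,0,-0.1,0],[1,0,0,0,0],[1,0,0,0,0]]
  ]
}}

```text
t: 32.35
eef_pos: [604.7, -130.3, 107.7]
tcp_rot: [3.137, 0.06, 3.054]
ft_force: [0.5, 0.1, -2.4]
opening: 0.627
```

Call:
{"name": "arm_command", "arguments": {
  "deltas": [
    [[1,0.01,-0.035,0,0.01],[1,0,0,-0.12,0],[1,0,0,-0.15,0],[1,0,0,-0.12,0],[1,0,0,-0.1,0],[1,0,0,0,0],[1,0,0,0,0]]
  ]
}}

```text
t: 32.93
eef_pos: [608.0, -134.8, 59.5]
tcp_rot: [3.139, 0.068, 3.062]
ft_force: [0.4, 0.4, -1.7]
opening: 0.631
```

Call:
{"name": "arm_command", "arguments": {
  "deltas": [
    [[1,-0.025,0.01,0,0],[1,0,0,-0.08,0],[1,-0.01,0,-0.08,0],[1,-0.01,0,-0.04,0],[1,0,0,0,0]]
  ]
}}

```text
t: 33.35
eef_pos: [603.9, -134.0, 39.5]
tcp_rot: [3.14, 0.071, 3.062]
ft_force: [-0.2, -0.2, -2.2]
opening: 0.632
```

Just above the rollers; a last little lowering, then release.

Call:
{"name": "arm_command", "arguments": {
  "deltas": [
    [[1,0,0,-0.03,0],[1,0,0,0,0],[0.2,0,0,0,0],[0.2,0,0,0,0],[0.2,0,0,0,0],[0.2,0,0,0,0],[0.2,0,0,0.12,0],[0.2,0,0,0.2,0],[0.2,0,0,0.25,0],[0.2,0,0,0.25,0],[0.2,0,0,0.25,0],[0.2,0,0,0.25,0]]
  ]
}}

```text
t: 34.35
eef_pos: [602.7, -133.0, 174.6]
tcp_rot: [3.138, 0.067, 3.061]
ft_force: [0.8, -0.7, 0.9]
opening: 0.801
```

```bash
python3 - <<'E'
from h import *
c=snap('wrist','w18');s=c['state'];print(s['eef_pos'],s['tcp_rot'],s['ft_force'])
E
```

```text
[ 602.71452033 -133.02587117  174.56150244] [3.13780236 0.06665567 3.06066947] [ 0.79915333 -0.70699152  0.93348942]
```

View pics/w18.png

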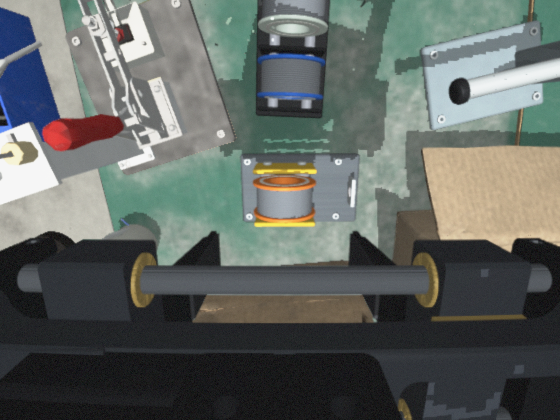

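Call:
{"name": "arm_command", "arguments": {
  "deltas": [
    [[0.2,-0.15,0.02,0,-0.03],[0.2,-0.25,0.03,0,-0.03],[0.2,-0.25,0.03,0,0],[0.2,-0.25,0.03,0,0],[0.2,-0.25,0.03,0,0],[0.2,-0.25,0.03,0,0],[0.2,-0.2,0.03,0,0],[0.2,0,0,0,0],[0.2,0,0,0,0]]
  ]
}}

```text
t: 35.15
eef_pos: [438.7, -113.1, 189.7]
tcp_rot: [-3.14, 0.087, 3.011]
ft_force: [0.6, -0.1, -0.2]
opening: 0.802
```

```bash
python3 - <<'E'
from h import *
c=snap('wrist','w19');s=c['state'];print(s['eef_pos'],s['tcp_rot'],s['ft_force'])
a=cv2.imread('pics/w19.png');cv2.imwrite('pics/w19a.png',cv2.resize(a[130:330,200:380],None,fx=3,fy=3))
E
```

```text
[ 438.66338217 -113.13608226  189.67733833] [-3.13971183  0.08739887  3.01120699] [ 0.61161239 -0.06660264 -0.17596892]
```

View pics/w19a.png

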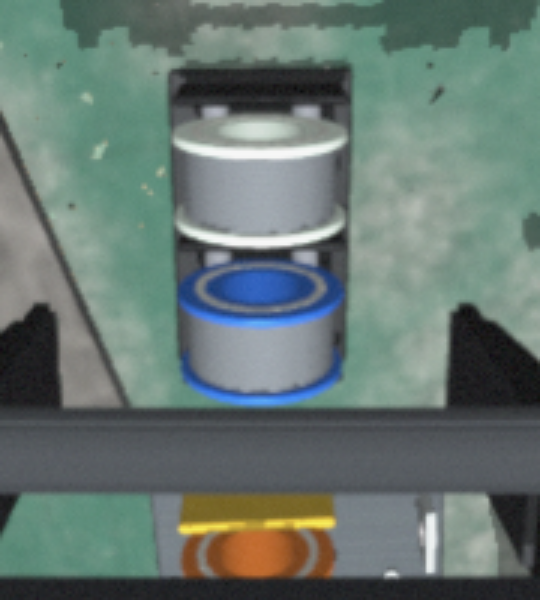

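```bash
python3 - <<'E'
from h import *
c=ld('w19')
for p in [(257.5,176.5),(315.5,176),(258.3,204),(314.8,203.5),(260,228),(315,228),(261,254),(314,253)]: print(pl(c,*p,43))
c=ld('w18')
for p in [(252.5,182),(316,182),(253,214),(315,214)]: print('or',pl(c,*p,53))
E
```

```text
[ 423.5 -140.4   43. ]
[430.7 -81.   43. ]
[ 453.  -144.3   43. ]
[460.2 -84.7  43. ]
[ 480.4 -146.7   43. ]
[488.1 -87.2  43. ]
[ 511.7 -150.5   43. ]
[518.1 -91.3  43. ]
or [ 585.9 -162.8   53. ]
or [ 590.9 -102.3   53. ]
or [ 618.  -165.8   53. ]
or [ 622.9 -104.9   53. ]
```

Call:
{"name": "arm_command", "arguments": {
  "deltas": [
    [[0.2,0.03,0,-0.1,0.005],[0.2,0,0,-0.2,0],[0.2,0,0,-0.2,0],[0.2,0,0,-0.2,0],[0.2,0,0,-0.2,0],[0.2,0,0,-0.15,0],[0.2,0,0,0,0],[0.2,0,0,0,0]]
  ]
}}

```text
t: 35.87
eef_pos: [449.8, -114.8, 77.0]
tcp_rot: [-3.138, 0.093, 3.018]
ft_force: [-0.6, 0.5, 0.5]
opening: 0.799
```

Call:
{"name": "arm_command", "arguments": {
  "deltas": [
    [[0.2,-0.06,0.02,0,0],[0.2,-0.01,0,-0.15,0],[0.2,-0.01,0,-0.15,0],[0.2,-0.01,0,-0.15,0],[0.2,0,0,-0.05,0],[0.2,0,0,0,0],[0.2,0,0,0,0]]
  ]
}}

```text
t: 36.45
eef_pos: [443.2, -113.2, 29.7]
tcp_rot: [-3.136, 0.101, 3.02]
ft_force: [-0.3, -0.5, 0.9]
opening: 0.8
```

Call:
{"name": "arm_command", "arguments": {
  "deltas": [
    [[0.2,0,0,-0.05,0],[0.2,0,0,0,0],[1,0,0,0,0],[1,0,0,0,0],[1,0,0,0,0],[1,0,0,0,0],[1,0,0,0,0],[1,0,0,0,0]]
  ]
}}

```text
t: 37.12
eef_pos: [444.6, -112.8, 28.1]
tcp_rot: [-3.135, 0.106, 3.02]
ft_force: [0.1, 0.8, -1.5]
opening: 0.625
```

Call:
{"name": "arm_command", "arguments": {
  "deltas": [
    [[1,0,0,0.1,0],[1,0,0,0.2,0],[1,0,0,0.2,0],[1,0,0,0.2,0],[1,0,0,0.25,0],[1,0,0,0.25,0],[1,0,0,0.2,0],[1,0,0,0,0]]
  ]
}}

```text
t: 37.78
eef_pos: [442.1, -112.6, 172.5]
tcp_rot: [-3.136, 0.099, 3.019]
ft_force: [0.4, 0.3, -1.3]
opening: 0.629
```

Call:
{"name": "arm_command", "arguments": {
  "deltas": [
    [[1,0,0,0,-0.1],[1,0.09,0.045,0,-0.155],[1,0.09,0.045,0,-0.155],[1,0.09,0.045,0,-0.155],[1,0.09,0.045,0,-0.155],[1,0.09,0.045,0,-0.155],[1,0.09,0.045,0,-0.155],[1,0.09,0.045,0,-0.155],[1,0.09,0.045,0,-0.155],[1,0.08,0.04,0,-0.15],[1,0,0,0,-0.11],[1,0,0,0,0]]
  ]
}}

```text
t: 38.78
eef_pos: [521.6, -70.0, 161.2]
tcp_rot: [-3.128, 0.094, 1.72]
ft_force: [-0.3, -0.1, -2.3]
opening: 0.631
```

```bash
python3 - <<'E'
from h import *
c=snap('wrist','w20');s=c['state'];print(s['eef_pos'],s['tcp_rot'],s['ft_force'])
E
```

```text
[521.63714273 -70.03655228 161.15416563] [-3.12751847  0.09416329  1.72013501] [-0.28081729 -0.05804667 -2.25227729]
```

View pics/w20.png

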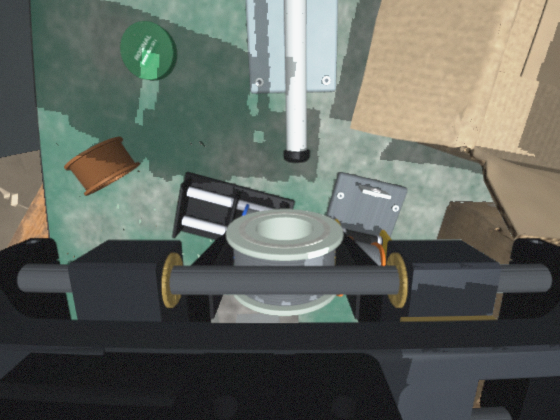

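```bash
python3 - <<'E'
from h import *
c=ld('w20')
for p in [(296.5,155),(296.5,140),(296.5,100),(296,60),(295.8,20)]: print(pl(c,*p,140))
m=c['frame'][30:150:20,260:340].astype(int).sum(2)
for i,r in enumerate(m):
    j=np.where(r>480)[0]; print(30+20*i,j.min()+260 if len(j) else None,j.max()+260 if len(j) else None)
E
```

```text
[520.4 -18.7 140. ]
[519.   -9.9 140. ]
[515.4  12.3 140. ]
[511.7  33.1 140. ]
[508.5  52.7 140. ]
30 268 336
50 268 339
70 269 339
90 270 334
110 287 329
130 287 339
```

Call:
{"name": "arm_command", "arguments": {
  "deltas": [
    [[1,0.07,0,0,0.02],[1,0,0,-0.12,0],[1,0,0,-0.15,0],[1,0,0,-0.08,0],[1,0,0,0,0],[1,0,0,0,0]]
  ]
}}

```text
t: 39.33
eef_pos: [529.1, -70.9, 123.1]
tcp_rot: [-3.126, 0.093, 1.76]
ft_force: [-0.5, -0.4, -1.2]
opening: 0.631
```

```bash
python3 - <<'E'
from h import *
c=snap('scene','s21');s=c['state'];print(s['eef_pos'],s['tcp_rot'],s['ft_force'])
a=cv2.imread('pics/s21.png');cv2.imwrite('pics/s21a.png',cv2.resize(a[110:250,140:320],None,fx=4,fy=4))
c=snap('wrist','w21')
E
```

```text
[529.11668549 -70.88571263 123.13099471] [-3.12601423  0.09301226  1.76000844] [-0.51329202 -0.36492017 -1.15608703]
```

View pics/s21a.png

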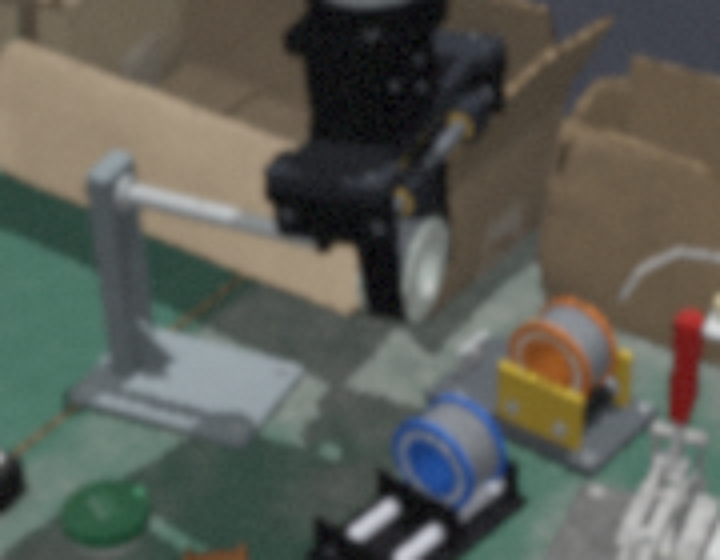

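View pics/w21.png

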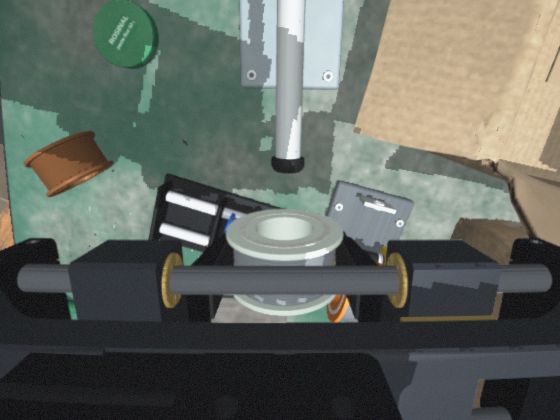

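Call:
{"name": "arm_command", "arguments": {
  "deltas": [
    [[1,0.005,0,0,-0.028],[1,-0.012,0.08,0,0],[1,-0.017,0.1,0,0],[1,-0.012,0.07,0,0],[1,0,0,0,0]]
  ]
}}

```text
t: 39.85
eef_pos: [525.9, -43.7, 125.7]
tcp_rot: [-3.13, 0.094, 1.734]
ft_force: [-0.2, 0.1, -1.4]
opening: 0.626
```

```bash
python3 - <<'E'
from h import *
c=snap('scene','s22');s=c['state'];print(s['eef_pos'],s['tcp_rot'],s['ft_force'])
a=cv2.imread('pics/s22.png');cv2.imwrite('pics/s22a.png',cv2.resize(a[110:250,140:320],None,fx=4,fy=4))
c=snap('wrist','w22')
E
```

```text
[525.93196081 -43.65858135 125.70724207] [-3.12996592  0.09435572  1.73446807] [-0.18411609  0.08546294 -1.41228981]
```

View pics/w22.png

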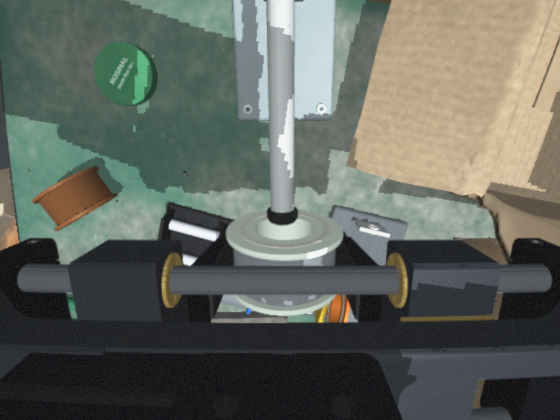

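View pics/s22a.png

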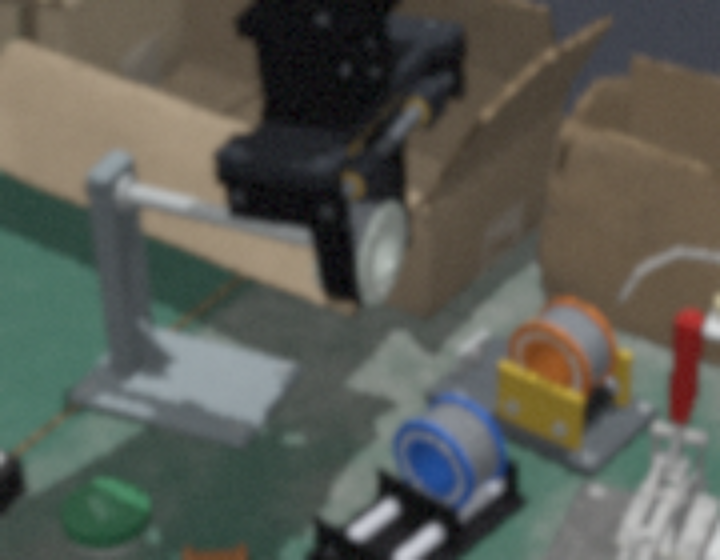

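Call:
{"name": "arm_command", "arguments": {
  "deltas": [
    [[1,-0.015,0.05,-0.015,0],[1,-0.017,0.1,0,0],[1,-0.017,0.1,0,0],[1,-0.017,0.1,0,0],[1,0,0,0,0]]
  ]
}}

```text
t: 40.37
eef_pos: [518.8, -6.4, 123.9]
tcp_rot: [-3.13, 0.095, 1.734]
ft_force: [1.1, -0.7, -2.3]
opening: 0.632
```

Call:
{"name": "arm_command", "arguments": {
  "deltas": [
    [[1,-0.017,0.1,0,0],[1,-0.025,0.15,0,0],[1,-0.025,0.15,0,0],[1,-0.017,0.1,0,0],[1,-0.01,0.05,0,0],[1,0,0,0,0]]
  ]
}}

```text
t: 40.87
eef_pos: [508.4, 54.0, 124.0]
tcp_rot: [-3.13, 0.095, 1.735]
ft_force: [-0.0, 0.9, -1.6]
opening: 0.632
```

```bash
python3 - <<'E'
from h import *
c=snap('scene','s23');s=c['state'];print(s['eef_pos'],s['tcp_rot'],s['ft_force'])
a=cv2.imread('pics/s23.png');cv2.imwrite('pics/s23a.png',cv2.resize(a[110:250,140:320],None,fx=4,fy=4))
E
```

```text
[508.40856896  54.02357695 124.03442687] [-3.13032046  0.09471245  1.73490715] [-0.04134806  0.93940671 -1.59609951]
```

View pics/s23a.png

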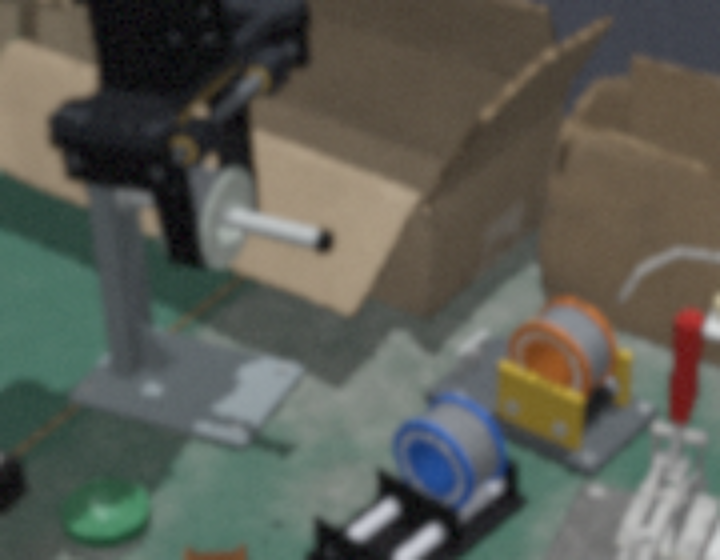

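Call:
{"name": "arm_command", "arguments": {
  "deltas": [
    [[1,0.007,-0.04,0,0],[1,0,0,-0.04,0],[1,0,0,-0.03,0],[1,0,0,0,0]]
  ]
}}

```text
t: 41.25
eef_pos: [509.8, 47.7, 116.4]
tcp_rot: [-3.131, 0.095, 1.734]
ft_force: [-0.2, 0.3, -1.6]
opening: 0.629
```

Call:
{"name": "arm_command", "arguments": {
  "deltas": [
    [[1,-0.003,0.02,0,0],[1,0,0,-0.03,0],[1,0,0,0,0]]
  ]
}}

```text
t: 41.5
eef_pos: [510.3, 49.2, 114.5]
tcp_rot: [-3.133, 0.095, 1.731]
ft_force: [-0.5, -0.4, -1.8]
opening: 0.63
```

Release and back out upward.

Call:
{"name": "arm_command", "arguments": {
  "deltas": [
    [[1,0,0,-0.01,0],[1,0,0,0,0],[0.2,0,0,0,0],[0.2,0,0,0,0],[0.2,0,0,0,0],[0.2,0,0,0,0],[0.2,0,0,0.1,0],[0.2,0,0,0.2,0],[0.2,0,0,0.2,0],[0.2,0,0,0.2,0],[0.2,0,0,0.1,0],[0.2,0,0,0,0]]
  ]
}}

```text
t: 42.5
eef_pos: [510.0, 49.1, 199.6]
tcp_rot: [-3.133, 0.095, 1.731]
ft_force: [0.2, -0.1, 1.0]
opening: 0.799
```

```bash
python3 - <<'E'
from h import *
c=snap('wrist','w24');s=c['state'];print(s['eef_pos'],s['tcp_rot'],s['ft_force'])
E
```

```text
[509.9713175   49.07896037 199.64436241] [-3.13256004  0.09503618  1.73121567] [ 0.15449241 -0.13005797  1.02638428]
```

View pics/w24.png

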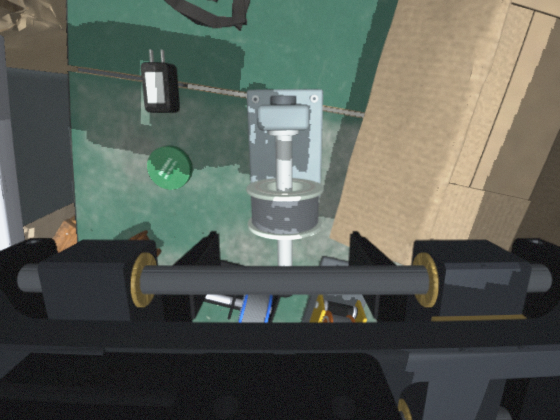

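Call:
{"name": "arm_command", "arguments": {
  "deltas": [
    [[0.2,0,-0.1,0,0.1],[0.2,-0.01,-0.18,0,0.15],[0.2,-0.01,-0.18,0,0.15],[0.2,-0.01,-0.18,0,0.15],[0.2,-0.01,-0.18,0,0.15],[0.2,-0.01,-0.18,0,0.15],[0.2,-0.01,-0.18,0,0.15],[0.2,-0.01,-0.18,0,0.15],[0.2,-0.01,-0.18,0,0.15],[0.2,-0.01,-0.13,0,0.15],[0.2,0,0,0,0.12],[0.2,0,0,0,0]]
  ]
}}

```text
t: 43.55
eef_pos: [496.1, -124.4, 191.2]
tcp_rot: [-3.129, 0.086, 3.027]
ft_force: [0.1, -0.2, -0.3]
opening: 0.8
```

```bash
python3 - <<'E'
from h import *
c=snap('wrist','w25');s=c['state'];print(s['eef_pos'],s['tcp_rot'],s['ft_force'])
E
```

```text
[ 496.14632103 -124.41433128  191.24736798] [-3.12884793  0.08615717  3.02730999] [ 0.10173975 -0.21274942 -0.27413061]
```

View pics/w25.png

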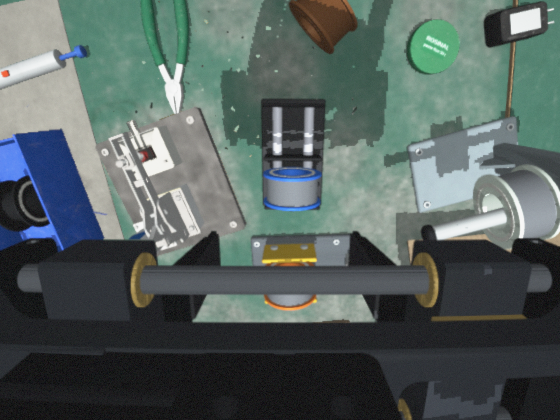

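```bash
python3 - <<'E'
from h import *
c=ld('w25')
for p in [(263.5,178),(322,178),(264,204),(321,204)]: print(pl(c,*p,43))
E
```

```text
[ 483.6 -147.8   43. ]
[490.4 -87.4  43. ]
[ 511.8 -151.1   43. ]
[518.5 -90.6  43. ]
```

Call:
{"name": "arm_command", "arguments": {
  "deltas": [
    [[0.2,0.01,0.04,-0.1,0],[0.2,0,0.01,-0.2,0],[0.2,0,0,-0.2,0],[0.2,0,0,-0.2,0],[0.2,0,0,-0.2,0],[0.2,0,0,-0.15,0],[0.2,0,0,0,0],[0.2,0,0,0,0]]
  ]
}}

```text
t: 44.27
eef_pos: [496.6, -115.2, 80.8]
tcp_rot: [-3.13, 0.085, 2.995]
ft_force: [-0.5, 0.5, 0.6]
opening: 0.796
```

Call:
{"name": "arm_command", "arguments": {
  "deltas": [
    [[0.2,0.03,-0.04,0,0.03],[0.2,0,0,-0.15,0],[0.2,0,0,-0.15,0],[0.2,-0.01,0,-0.15,0],[0.2,-0.01,0,-0.08,0],[0.2,0,0,0,0],[0.2,0,0,0,0]]
  ]
}}

```text
t: 44.85
eef_pos: [500.8, -118.4, 31.8]
tcp_rot: [-3.129, 0.092, 3.011]
ft_force: [0.8, 0.2, -0.1]
opening: 0.802
```

Call:
{"name": "arm_command", "arguments": {
  "deltas": [
    [[0.2,0,0,-0.06,0.005],[0.2,0,0,-0.01,0],[1,0,0,0,0],[1,0,0,0,0],[1,0,0,0,0],[1,0,0,0,0],[1,0,0,0,0],[1,0,0,0,0]]
  ]
}}

```text
t: 45.52
eef_pos: [502.2, -118.7, 27.5]
tcp_rot: [-3.128, 0.096, 3.014]
ft_force: [-0.1, -0.1, -1.6]
opening: 0.627
```

Call:
{"name": "arm_command", "arguments": {
  "deltas": [
    [[1,0,0,0.1,0],[1,0,0,0.2,0],[1,0,0,0.2,0],[1,0,0,0.2,0],[1,0,0,0.25,0],[1,0,0,0.25,0],[1,0,0,0.2,0],[1,0,0,0,0]]
  ]
}}

```text
t: 46.18
eef_pos: [499.3, -117.6, 176.6]
tcp_rot: [-3.129, 0.092, 3.014]
ft_force: [0.2, -0.4, -1.3]
opening: 0.633
```

Call:
{"name": "arm_command", "arguments": {
  "deltas": [
    [[1,0,0,0,-0.1],[1,0.03,0.045,0,-0.155],[1,0.03,0.045,0,-0.155],[1,0.03,0.045,0,-0.155],[1,0.03,0.045,0,-0.155],[1,0.03,0.045,0,-0.155],[1,0.03,0.045,0,-0.155],[1,0.03,0.045,0,-0.155],[1,0.03,0.045,0,-0.155],[1,0.03,0.04,0,-0.15],[1,0,0,0,-0.11],[1,0,0,0,0]]
  ]
}}

```text
t: 47.18
eef_pos: [522.5, -74.3, 173.7]
tcp_rot: [-3.122, 0.09, 1.714]
ft_force: [0.3, 1.1, -2.3]
opening: 0.628
```

Call:
{"name": "arm_command", "arguments": {
  "deltas": [
    [[1,0.07,0,0,0.02],[1,0,0,-0.15,0],[1,0,0,-0.15,0],[1,0,0,-0.12,0],[1,0,0,-0.06,0],[1,0,0,0,0],[1,0,0,0,0]]
  ]
}}

```text
t: 47.77
eef_pos: [530.9, -74.7, 122.9]
tcp_rot: [-3.121, 0.09, 1.754]
ft_force: [0.5, 1.1, -0.9]
opening: 0.631
```

```bash
python3 - <<'E'
from h import *
c=snap('wrist','w26');s=c['state'];print(s['eef_pos'],s['tcp_rot'],s['ft_force'])
c=snap('scene','s26')
a=cv2.imread('pics/s26.png');cv2.imwrite('pics/s26a.png',cv2.resize(a[110:250,140:320],None,fx=4,fy=4))
E
```

```text
[530.86621982 -74.67855194 122.93004259] [-3.12147428  0.08952448  1.7538571 ] [ 0.48727976  1.1208789  -0.94524252]
```

View pics/w26.png

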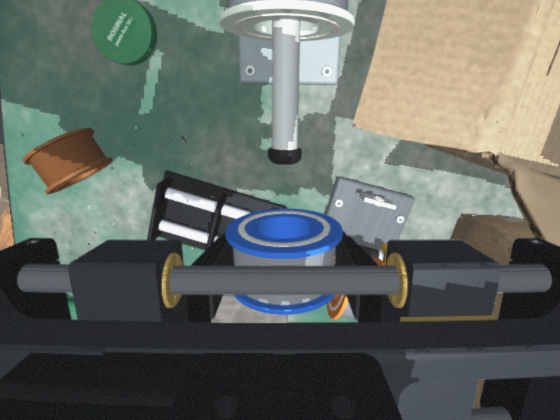

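View pics/s26a.png

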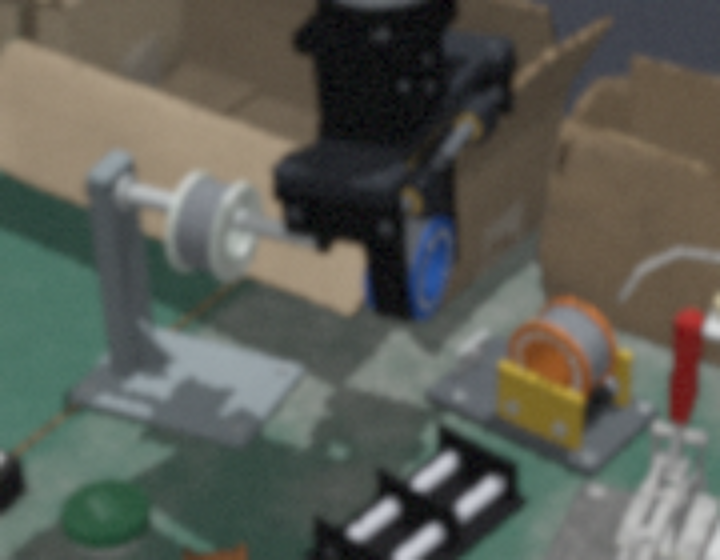

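Call:
{"name": "arm_command", "arguments": {
  "deltas": [
    [[1,-0.007,0,0.005,-0.02],[1,-0.012,0.08,0,0],[1,-0.017,0.1,0,0],[1,-0.012,0.07,0,0],[1,0,0,0,0]]
  ]
}}

```text
t: 48.28
eef_pos: [526.4, -47.5, 126.1]
tcp_rot: [-3.126, 0.091, 1.735]
ft_force: [0.5, -0.1, -1.6]
opening: 0.632
```

```bash
python3 - <<'E'
from h import *
c=snap('wrist','w27');s=c['state'];print(s['eef_pos'],s['tcp_rot'],s['ft_force'])
E
```

```text
[526.39569902 -47.4688051  126.11697998] [-3.12569516  0.09099838  1.73534874] [ 0.54701961 -0.05505506 -1.60031037]
```

View pics/w27.png

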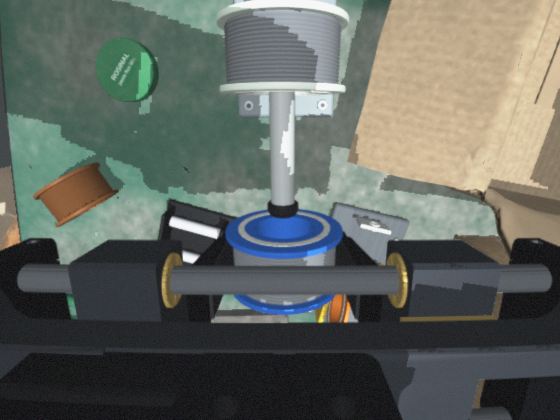

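Call:
{"name": "arm_command", "arguments": {
  "deltas": [
    [[1,-0.015,0.05,-0.02,0],[1,-0.017,0.1,0,0],[1,-0.017,0.1,0,0],[1,-0.017,0.1,0,0],[1,0,0,0,0]]
  ]
}}

```text
t: 48.75
eef_pos: [519.1, -9.1, 124.0]
tcp_rot: [-3.126, 0.091, 1.736]
ft_force: [0.0, -0.8, -1.4]
opening: 0.63
```

Call:
{"name": "arm_command", "arguments": {
  "deltas": [
    [[1,-0.012,0.07,0,0],[1,-0.017,0.09,0,0],[1,-0.005,0.03,0,0],[1,0,0,0,0],[1,0,0,0,0]]
  ]
}}

```text
t: 49.17
eef_pos: [515.3, 13.0, 124.0]
tcp_rot: [-3.126, 0.091, 1.738]
ft_force: [-0.5, -0.3, -2.6]
opening: 0.63
```

```bash
python3 - <<'E'
from h import *
c=snap('wrist','w28');s=c['state'];print(s['eef_pos'],s['tcp_rot'],s['ft_force'])
E
```

```text
[515.29361376  13.00635355 124.0287257 ] [-3.12592989  0.09125554  1.73761814] [-0.52815405 -0.32027985 -2.55600705]
```

View pics/w28.png

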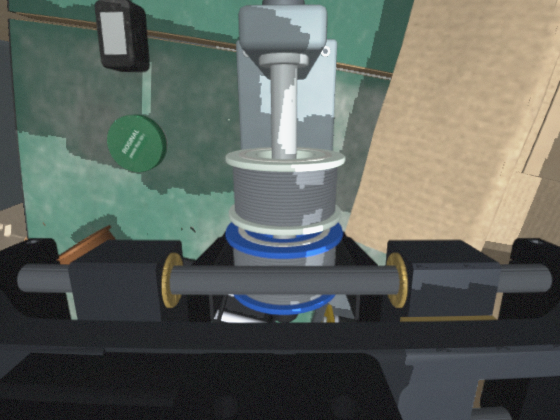

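Call:
{"name": "arm_command", "arguments": {
  "deltas": [
    [[1,0,0,-0.04,0],[1,0,0,-0.04,0],[1,0,0,-0.015,0],[1,0,0,0,0]]
  ]
}}

```text
t: 49.55
eef_pos: [515.9, 12.3, 115.0]
tcp_rot: [-3.128, 0.092, 1.736]
ft_force: [-1.5, 2.8, 5.5]
opening: 0.632
```

Call:
{"name": "arm_command", "arguments": {
  "deltas": [
    [[1,0,0,0.01,0],[1,0,0,0,0],[0.2,0,0,0,0],[0.2,0,0,0,0],[0.2,0,0,0,0],[0.2,0,0,0,0],[0.2,0,0,0.1,0],[0.2,0,0,0.2,0],[0.2,0,0,0.2,0],[0.2,0,0,0.2,0],[0.2,0,0,0.2,0],[0.2,0,0,0,0]]
  ]
}}

```text
t: 50.55
eef_pos: [515.1, 11.4, 211.4]
tcp_rot: [-3.125, 0.091, 1.735]
ft_force: [-0.0, -1.1, 0.2]
opening: 0.799
```

Call:
{"name": "arm_command", "arguments": {
  "deltas": [
    [[0.2,-0.1,-0.1,0.25,0],[0.2,-0.1,-0.2,0.25,0],[0.2,0,-0.25,0.2,0],[0.2,0,-0.25,0,0],[0.2,0,-0.25,0,0],[0.2,0,-0.25,0,0],[0.2,0,0,0,0],[0.2,0,0,0,0],[0.2,0,0,0,0]]
  ]
}}

```text
t: 51.3
eef_pos: [492.1, -123.0, 288.1]
tcp_rot: [-3.129, 0.093, 1.737]
ft_force: [-0.1, -0.3, 0.4]
opening: 0.798
```

```bash
python3 - <<'E'
from h import *
c=snap('wrist','w29');s=c['state'];print(s['t'],s['eef_pos'],s['tcp_rot'],s['ft_force'],s['qvel'])
c=snap('scene','s29');c=snap('top','t29')
E
```

```text
51.3 [ 492.06937801 -122.97149304  288.05252324] [-3.12904661  0.09260425  1.73724306] [-0.14320966 -0.27496345  0.43289417] [ 6.65397718e-05 -2.45629755e-03  4.09187353e-03  5.62394793e-03
  2.10479890e-03  7.49656009e-03]
```

View pics/w29.png

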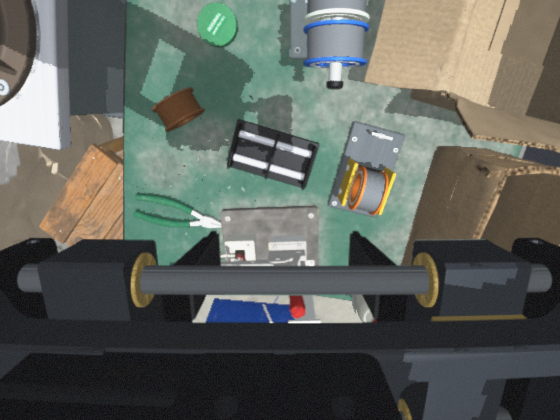

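View pics/s29.png

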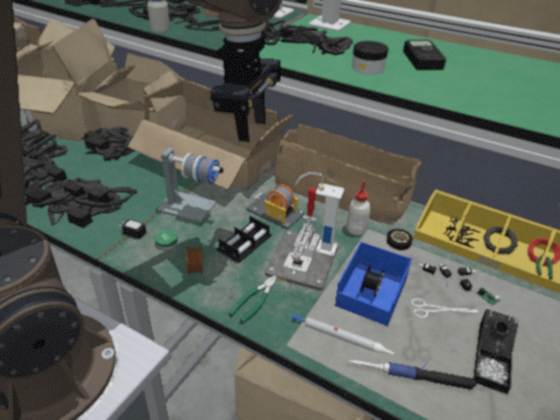

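View pics/t29.png

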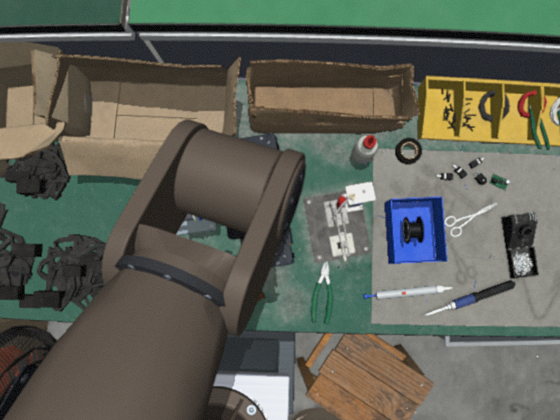

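Compare the reels on the bar with the start, using the fixed scene camera.

```bash
python3 - <<'E'
from h import *
a=cv2.imread('pics/scene0.png');b=cv2.imread('pics/s29.png')
s=lambda x:cv2.resize(x[135:240,150:310],None,fx=4.8,fy=4.8,interpolation=cv2.INTER_CUBIC)[:295]
cv2.imwrite('pics/cmp.png',np.vstack([s(a),s(b)]))
for f in('scene0','s29'):
    im=cv2.cvtColor(ld(f)['frame'],cv2.COLOR_RGB2HSV)[140:200,150:235]
    m=cv2.inRange(im,(105,120,90),(125,255,255));ys,xs=np.nonzero(m);print(f,xs.mean()+150,ys.mean()+140,xs.max()+150,len(xs))
E
```

```text
scene0 208.83333333333334 172.69298245614036 216 114
s29 208.89719626168224 172.45794392523365 216 107
```

View pics/cmp.png

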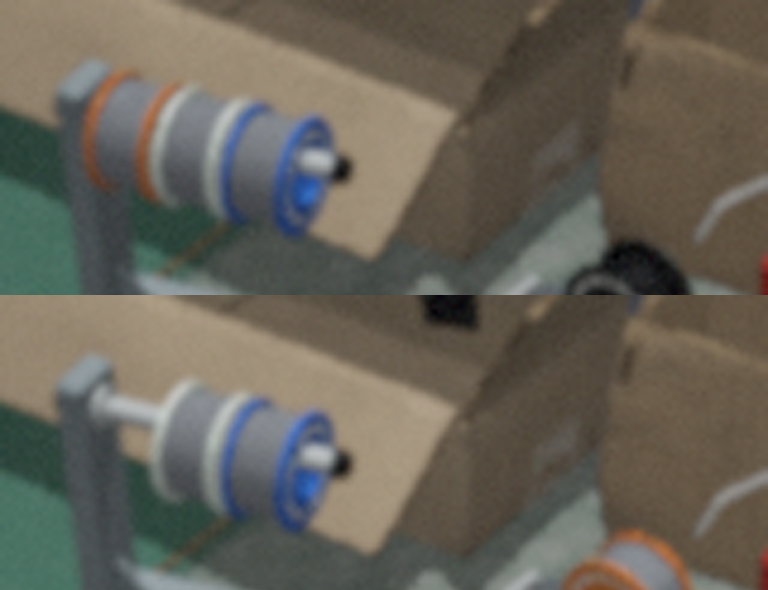

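Call:
{"name": "arm_command", "arguments": {
  "deltas": [
    [[0.2,0,0,0,0],[0.2,0,0,0,0],[0.2,0,0,0,0],[0.2,0,0,0,0],[0.2,0,0,0,0],[0.2,0,0,0,0],[0.2,0,0,0,0],[0.2,0,0,0,0],[0.2,0,0,0,0],[0.2,0,0,0,0],[0.2,0,0,0,0],[0.2,0,0,0,0]]
  ]
}}

```text
t: 52.45
eef_pos: [492.4, -119.8, 287.8]
tcp_rot: [-3.128, 0.092, 1.742]
ft_force: [-0.5, 0.3, -1.1]
opening: 0.799
```

```bash
python3 - <<'E'
from h import *
c=snap('scene','s30');d=ld('s29')
e=np.abs(cv2.GaussianBlur(c['frame'],(5,5),0).astype(int)-cv2.GaussianBlur(d['frame'],(5,5),0)).max(2)
print('bar',e[145:200,150:235].max(),'disp',e[180:222,250:300].max(),'bin',e[250:310,335:400].max())
print(env.state()['t'],env.job_done())
E
```

```text
bar 3 disp 2 bin 4
the job is handed in; nothing more can be done
52.5 None
```

The job is finished and handed in at 52.5 s of the 131 s allowed; no verdict was reported. The empty reel went into the blue bin. Blue and white then stood in the cradle while I loaded the orange reel, and both went back on the bar, white in the middle and blue at the free end.

**Last checks:**
- **Orange reel:** it lies between the cheeks, about 1 mm from where I measured the seat.
- **Blue and white reels:** both hang where they did at the start. Blue's image centroid is within 0.3 px of its first position; white was compared by eye only. The orange reel's place by the post is free.
- **Empty reel:** it stands in the bin.
- **Flux bottle and green tin:** I kept clear of both and neither looks moved in the scene picture; I did not measure them again.
- **At rest:** no movement between the two last scene pictures, 1 s apart. The gripper was clear of everything.

**Disagreements:** fast moves left the tool tilted up to about 0.1 rad (6°). Wrist-camera positions along the bar then came out 2 to 5 mm from the earlier ones. I set both reels down on the earlier bar line. The blue reel briefly pressed on the bar with about 5.5 N as it was lowered.

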